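# Lock the jam nuts of the shelf's levelling feet

## Task

On every levelling foot on the desk, lock the upper brass jam nut against the steel setting nut below it without letting the setting nut lose its position: lay the spanner on the foot's plate with its jaw on the setting nut and its handle beside the stop post that will hold it, pull the nut driver out of the pen cup, and with it (not with the fingers) turn the jam nut clockwise until it stops firmly. When all are tight, stand the nut driver back in the cup, socket down, and lay the spanner flat on the bare desk off the feet; leave the eraser and the tea light alone.

Things in the scene. Friction and masses are not known exactly. Their poses are not given: they have to be found in the camera images.
- foot_a: levelling foot (None if absent), loose but 3 kg; origin on the desk under its stud, z up. Grey plate 60 mm wide, 14 thick, from own x = -25 to 95 mm; the spanner's handle goes along own +x. Stud 12 mm dia. Stop post, 10 mm dia, 20 mm above the plate, at own (80, -16.5) mm: 1.5 mm beside the shank of a fitted spanner, stops it turning clockwise
- foot_a_set (a joint): turn of the foot's setting nut (lower, steel, 24 mm square, 14.5 to 27.5 mm above the desk), rad, clockwise from above positive; 0 at the start, flats then square to the foot's axes. Friction 0.05 N m only: it carries the jam nut and is dragged along by it unless held
- foot_a_jam (a joint): turn of the foot's jam nut relative to its setting nut, rad, clockwise from above positive; starts at 0.35 to 0.75, firm stop (tight) at 1.3; friction 0.12 N m
- foot_a_jam_top (a point): centre of the top of the foot's jam nut (upper, brass, 22 mm square, 30 to 48 mm above the desk, top edges chamfered 2.5 mm); x and y axes square to its flats, turning with it. It does not rise or sink; the stud ends flush with it
- foot_b: levelling foot (None if absent), loose but 3 kg; origin on the desk under its stud, z up. Grey plate 60 mm wide, 14 thick, from own x = -25 to 95 mm; the spanner's handle goes along own +x. Stud 12 mm dia. Stop post, 10 mm dia, 20 mm above the plate, at own (80, -16.5) mm: 1.5 mm beside the shank of a fitted spanner, stops it turning clockwise
- foot_b_set (a joint): turn of the foot's setting nut (lower, steel, 24 mm square, 14.5 to 27.5 mm above the desk), rad, clockwise from above positive; 0 at the start, flats then square to the foot's axes. Friction 0.05 N m only: it carries the jam nut and is dragged along by it unless held
- foot_b_jam (a joint): turn of the foot's jam nut relative to its setting nut, rad, clockwise from above positive; starts at 0.35 to 0.75, firm stop (tight) at 1.3; friction 0.12 N m
- foot_b_jam_top (a point): centre of the top of the foot's jam nut (upper, brass, 22 mm square, 30 to 48 mm above the desk, top edges chamfered 2.5 mm); x and y axes square to its flats, turning with it. It does not rise or sink; the stud ends flush with it
- foot_c: levelling foot (None if absent), loose but 3 kg; origin on the desk under its stud, z up. Grey plate 60 mm wide, 14 thick, from own x = -25 to 95 mm; the spanner's handle goes along own +x. Stud 12 mm dia. Stop post, 10 mm dia, 20 mm above the plate, at own (80, -16.5) mm: 1.5 mm beside the shank of a fitted spanner, stops it turning clockwise
- foot_c_set (a joint): turn of the foot's setting nut (lower, steel, 24 mm square, 14.5 to 27.5 mm above the desk), rad, clockwise from above positive; 0 at the start, flats then square to the foot's axes. Friction 0.05 N m only: it carries the jam nut and is dragged along by it unless held
- foot_c_jam (a joint): turn of the foot's jam nut relative to its setting nut, rad, clockwise from above positive; starts at 0.35 to 0.75, firm stop (tight) at 1.3; friction 0.12 N m
- foot_c_jam_top (a point): centre of the top of the foot's jam nut (upper, brass, 22 mm square, 30 to 48 mm above the desk, top edges chamfered 2.5 mm); x and y axes square to its flats, turning with it. It does not rise or sink; the stud ends flush with it
- nut_driver: nut driver, 150 mm, 0.16 kg; origin at the mouth of its socket (lower end), z towards the handle. Socket square, 24.5 mm inside, 32.5 outside, 15.5 deep, flats along own x, y; shaft 14 mm dia; black handle 26 x 26 mm from z = 75 to 150 mm, flats parallel to the socket's. On a jam nut it rests on the nut's top, origin 32.5 mm above the desk, and stands there alone, as on any flat surface
- pen_cup: grey round pen cup, fixed, 74 mm outside, 68 mm inside dia, 75 mm tall, inner floor 5 mm above the desk; origin at the centre of its underside. The nut driver stands in it at the start, socket down
- spanner: flat spanner, 0.18 kg; origin under the jaw's centre (nut axis), z up, handle along own +x, flat underside. Jaw 26.5 mm wide, open to -x; head 10 thick, 45 wide (51 at the flared tips), x = -17 to 27 mm; throat face x = 13.5; shank 20 wide, 10 thick; black grip 20 wide, 28 tall, x = 98 to 150. Centre of mass x = 75 mm about; lies by itself on a foot's plate
- eraser: bystander: eraser, 45 x 20 x 11 mm; origin under its centre
- tea_light: bystander: tea light in its metal cup, 38 mm dia, 15 mm tall; origin under its centre
Not all that is in view belongs to the job. Leave any green or orange look-alike of the nut_driver alone. Leave any red look-alike of the spanner alone.

How it is judged (in metres and radians):
On the way, in this order (a step that is already met when the one before it is completed fails the run):
1. the nut driver is pulled out of the pen cup ((z of nut_driver in the frame of pen_cup above 0.078 m or horizontal distance between nut_driver and pen_cup above 0.06 m)), for 0.1 s.
2. every foot's jam nut is tight and its setting nut has kept its position (value of joint each of foot_a_jam, foot_b_jam, foot_c_jam above 1.2 rad and value of joint foot_a_set between -0.35 and 0.35 rad and value of joint foot_b_set between -0.35 and 0.35 rad and value of joint foot_c_set between -0.35 and 0.35 rad), for 0.2 s.
At the end, for the whole second after the job is handed in: on every foot present the jam nut is within 0.1 rad of its firm stop and the setting nut within 0.35 rad of where it was; the nut driver stands socket down on the floor of the pen cup; the spanner lies flat on the desk, on no foot; all at rest (all of step 2 and horizontal distance between nut_driver and pen_cup below 0.03 m and z of nut_driver in the frame of pen_cup below 0.015 m and angle between nut_driver's own z axis and vertical below 0.35 rad and linear speed of each of nut_driver, spanner below 0.03 m/s and height (world z) of spanner below 0.006 m and angle between spanner's own z axis and vertical below 0.1 rad); the robot touches nothing.
It fails at once if the eraser or the tea light is pushed more than 4 cm (distance of any of eraser, tea_light from where it was at the start of the episode above 0.04 m).
It fails at once if the fingers clamp or press hard on a foot or its nuts (over 18 N) (contact force between the fingers and foot_a above 18 N or contact force between the fingers and foot_b above 18 N or contact force between the fingers and foot_c above 18 N).
Of foot_a, foot_b, foot_c only 2 to 3 are there at a start; the rules pass over those that are not, and their reading is None.
At some moment in a run one of spanner may be knocked a few centimetres aside while the robot is not near it.
It also fails if it takes over 210 s, if anything falls off the work surface, if the arm or the gripper's body presses on something with over 40 N, if the wrist force passes 120 N, or if a joint passes its speed limit or range.

## Robot

A 6-joint arm with a two-finger parallel gripper is mounted at the origin on a cart in front of the work surface, level with it; the furniture and walls round the work are solid. World frame = base frame: x ahead of the robot, y to its left, z up, the work surface at z = 0. Lengths are in mm, angles in rad, forces in N, time in s.
With the tool pointing down it reaches from about 325 to 900 mm from the base axis. Payload 3.5 kg.
Tool frame: the origin (TCP) lies at the very end of the fingers, on their centre line; the grasp point (between the pads) lies 19 mm behind it; z points along the fingers, y is the line along which they close (so a half turn about z gives the same grasp; the last joint's range is limited). The gripper opens to 85 mm and grips with 20 to 120 N. Pads are 22 mm wide; open, the fingers measure 114 mm over their backs; the gripper's body (76 mm by 85 mm) begins 54 mm behind the grasp point. The pads swing forward as they close: fully open they stand 13 mm farther back than shut.
Start: joints at [1.185, 0.276, -0.026, 1.268, 0, 1.467], TCP at [174.41, 600.169, 231.313] pointing down, gripper open.
Joint ranges: [-3.12, 3.12], [-0.85, 1.88], [-1.08, 1.24], [-1.95, 2.15], [-1.57, 1.53], [-3.14, 3.14]. Speed limits (rad/s): [2.57, 2.57, 3.14, 3.14, 3.14, 3.14].

## Interface

Orientations are given as a rotation vector (axis times angle).
In Python, from workcell import ctrl gives the robot as it stands.
- The arm moves only by the tool arm_command, never from a script. Its argument "deltas" is text: rows parted by semicolons, each of 5 numbers parted by spaces: the closure, from -1 (fully open) to 1 (shut), then the shift along the world's x, y, z in mm, then the turn about the world's z in degrees. A call has 1 to 12 rows; each row is the pose to reach, as a shift and turn from the pose commanded when the call began; what a row does not reach only later rows make up. A row lasts 1/12 s, in which the tool goes at most 41.7 mm and 7.16 degrees, less where a joint would pass 70% of its speed; a pose out of reach is approached as far as the arm can. A call with a gripper value outside its range is refused whole. The fingers move at their own pace and stop on an object; "newtons" is the grip in N (left out, the last holds). Time passes only in rows, so rows that repeat a pose let the fingers close. It gives the time, the measured TCP pose, the force, the opening and the grip force at its end, in the units of the state.
- ctrl.sense(): the state, without advancing time (a new reading comes with each control period).
- ctrl.capture(name): name is "side" or "top" or "wrist"; returns a dict with "img" (480x640x3 uint8, blue, green, red), "z_map" (480x640 float32, mm along the optical axis (not along the pixel's ray), 0 where there is no reading), "intrinsics" (3x3 intrinsics, pixels), "position" and "orientation" of the camera in the world. Camera axes: x right, y down, z forward; pixel columns grow to the right and rows downward; lengths in mm; the calibration is good to about 2 mm. A picture is of the moment at which its call begins.
- ctrl.hand_in(): hands the job in; it is judged then, once.
The state is a dict: "t": time; "joint_pos": joint angles; "qd": joint speeds; "joint_efforts": joint torques, N m; "tool_pos": TCP position; "ee_rot": TCP orientation; "wrist_force": force on the tool from outside, world axes, zero at the start; "torque": the same for the moment, N m; "gripper_width": opening from 0.0 (shut) to 1.0 (fully open); "grip_force": force on a finger pad.
Only numpy, scipy, OpenCV 4.12 (cv2) and the standard library are available. Lean on these libraries where they do the work, as an engineer would, in place of code of your own. Each camera call takes 0.05 s, during which the arm holds its last target. There are 200 camera calls.

## Working session

There is one attempt and no reset: what is moved stays moved. The work goes in short steps, Python scripts to look and compute and a tool call to move; the robot and the scene stay as the last step left them, time stands still between calls to the robot, and variables do not carry over. Pictures are saved under pics/ and viewed, at most 14 in all, crops included, and the job is handed in when it is done.

Besides the shell and the picture viewer there is one more tool, called as a command line: name --argument value ..., lists and objects as JSON in quotes. arm_command: Moves the arm, as the interface text tells. Its arguments: {"type":"object","properties":{"deltas":{"type":"string"},"newtons":{"type":"number"}},"required":["deltas"]}

```bash
mkdir -p pics; ls; cat > h.py <<'E'
import numpy as np, cv2
from scipy.spatial.transform import Rotation as R
from workcell import ctrl
def cap(n):
    c=ctrl.capture(n); K=np.array(c["intrinsics"]); z=c["z_map"]
    o=np.array(c["orientation"]); Rm=o if o.shape==(3,3) else R.from_rotvec(o).as_matrix()
    v,u=np.mgrid[:480,:640]
    P=np.stack([(u-K[0,2])/K[0,0]*z,(v-K[1,2])/K[1,1]*z,z],-1)@Rm.T+np.array(c["position"])
    P[z==0]=np.nan
    return c["img"],P,c
E
python3 - <<'E'
from h import *
for n in("top","side"):
    i,P,c=cap(n); cv2.imwrite(f"pics/{n}0.png",i); np.save(n+"0.npy",P); print(n,c["position"],c["orientation"],c["intrinsics"][0])
print(ctrl.sense())
E
```

```text
pics
top [ 351.89642576   31.82054217 1176.6425578 ] [-2.15264804  2.11579629 -0.20164439] [541.04712317   0.         322.68385823]
side [ 442.80879083 -945.13598524  453.89616491] [-1.95354165  0.0732301  -0.06831197] [506.81277859   0.         317.76788541]
{'t': 0.1, 'joint_pos': array([ 1.18461088e+00,  2.77028189e-01, -2.77599080e-02,  1.26801446e+00,
        3.03019742e-05,  1.46739339e+00]), 'qd': array([-6.79568542e-05,  1.07975709e-03,  4.27623887e-03,  6.77394582e-04,
        6.94396399e-05, -2.68986581e-04]), 'joint_efforts': array([ 1.37778256e-04, -4.46706533e+01,  2.96128678e+01,  8.44675815e-03,
       -4.99581517e-05, -3.14256653e-06]), 'tool_pos': array([174.12383937, 599.50715534, 230.28176176]), 'ee_rot': array([-4.42642374e-01, -3.10973043e+00,  3.04538956e-03]), 'wrist_force': array([-1.78831037e-01,  1.46512523e-01, -1.63250186e-04]), 'torque': array([0.00957875, 0.02057689, 0.01077876]), 'grip_force': 0.0, 'gripper_width': 0.9985836552519312}
```

View pics/top0.png

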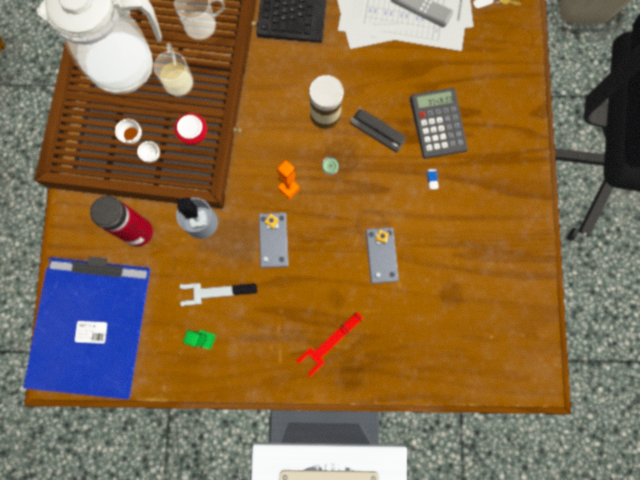

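View pics/side0.png

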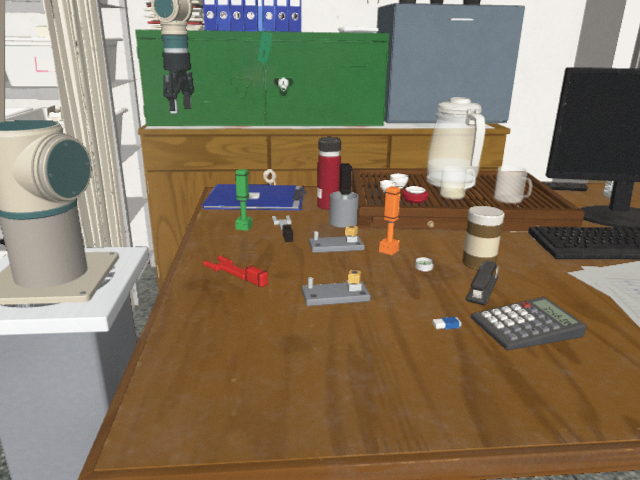

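Top view: two feet (plates about (273,240) and (382,255), brass nuts at (272,221) and (382,236)). The cup with driver is at (197,215) and the spanner at (218,292) with its jaw to the left. The look-alikes are red, green and orange. Next I measure these.

```bash
python3 - <<'E'
from h import *
P=np.load("top0.npy"); i=cv2.imread("pics/top0.png")
def box(n,u0,u1,v0,v1,z0,z1):
    m=np.zeros((480,640),bool); m[v0:v1,u0:u1]=1
    m&=(P[...,2]>z0)&(P[...,2]<z1); p=P[m]
    (c,s,a)=cv2.minAreaRect(p[:,:2].astype(np.float32))
    print(n,len(p),"mean",p.mean(0).round(1),"rect",np.round(c,1),np.round(s,1),round(a,1))
d=P[300:330,220:270,2]; print("desk z",np.nanmedian(d), P[330,450],P[280,300])
box("footA",255,292,208,270,8,20); box("A nut",255,292,208,235,40,60); box("A post",255,292,235,270,26,50)
box("footB",364,402,224,286,8,20); box("B nut",364,402,224,250,40,60); box("B post",364,402,250,286,26,50)
box("cup",170,222,192,242,65,85); box("drv",170,222,192,242,120,190)
box("sp",176,236,276,310,4,16); box("spgrip",225,262,276,310,18,40); box("sp all",176,262,276,310,4,40)
box("orange",270,305,155,200,20,200);box("green",180,220,325,352,20,200)
box("erase",424,442,166,192,5,20);box("tea",320,342,155,176,7,25);box("bottle",90,155,190,250,20,300)
box("red",295,365,310,378,4,40)
cv2.imwrite("pics/z1.png",cv2.resize(i[190:310,170:410],(800,400),interpolation=cv2.INTER_CUBIC))
E
```

```text
desk z 0.564118369443122 [ 392.18035443 -257.64504802    1.81788372] [494.94116565  68.11425105   1.19115111]
footA 1285 mean [576.  128.7  14.5] rect [581.5 129.9] [120.9  60.3] 4.0
A nut 111 mean [615.5 131.8  47.6] rect [616.1 132.2] [23.1 22.8] 52.3
A post 20 mean [534.8 142.5  33.1] rect [534.9 142.9] [8.4 8.7] 85.1
footB 1303 mean [ 547.3 -108.9   14.8] rect [ 554.6 -108.7] [126.2  60.6] 5.5
B nut 109 mean [ 586.  -105.    48.2] rect [ 586.8 -105.5] [21.6 22.7] 74.4
B post 19 mean [505.  -96.3  33.6] rect [505.4 -96.3] [7.6 8.4] 44.1
cup 200 mean [613.8 286.2  73.7] rect [618.4 290.2] [71.6 74.9] 32.6
drv 260 mean [618.7 291.2 148.4] rect [621.1 293.8] [26.4 26.5] 9.9
sp 649 mean [462.9 272.1   9.4] rect [463.9 271.8] [ 71.6 129.3] 1.0
spgrip 236 mean [470.8 186.5  28. ] rect [471.5 186.6] [20.8 50.4] 5.9
sp all 958 mean [465.1 244.2  13.9] rect [464.4 244.2] [ 71.7 184.6] 1.0
orange 489 mean [693.6  97.7  97.4] rect [698.4  98.4] [31.9 33.6] 48.1
green 442 mean [363.5 260.8 102.4] rect [363.4 265. ] [31.4 32.5] 72.5
erase 181 mean [ 726.5 -223.7   11.2] rect [ 725.4 -226.9] [49.2 28.8] 3.7
tea 173 mean [754.9   6.6  10.6] rect [754.1   6.4] [38.3 36.1] 1.1
bottle 2249 mean [600.5 419.  130.8] rect [620.4 459.6] [153.2 116.5] 87.9
red 1103 mean [ 3.597e+02 -2.000e-01  1.300e+01] rect [360.1   1.7] [141.2 148.8] 0.9
```

View pics/z1.png

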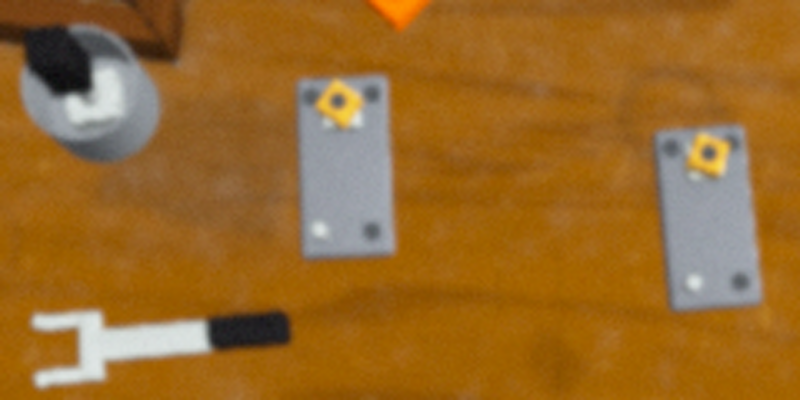

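arm_command --deltas "-1 296 -401 0 112;-1 296 -401 0 112;-1 296 -401 0 112;-1 296 -401 0 112;-1 296 -401 0 112;-1 296 -401 0 112;-1 296 -401 0 112;-1 296 -401 0 112;-1 296 -401 0 112;-1 296 -401 0 112;-1 296 -401 0 112;-1 296 -401 0 112" --newtons 80

```text
t: 1.1
tool_pos: [446.2, 231.6, 231.0]
ee_rot: [1.63, -2.685, -0.0]
wrist_force: [1.2, 0.4, -0.0]
gripper_width: 1.002
grip_force: 0.0
```

arm_command --deltas "-1 0 0 -40 26;-1 0 0 -40 26;-1 0 0 -40 26;-1 0 0 -40 26;-1 0 0 -40 26;-1 0 0 -40 26"

```text
t: 1.6
tool_pos: [445.6, 233.2, 191.0]
ee_rot: [2.183, -2.258, -0.0]
wrist_force: [-0.6, -0.2, -0.3]
gripper_width: 0.996
grip_force: 0.0
```

```bash
cat >> h.py <<'E'
def pose():
    s=ctrl.sense(); M=R.from_rotvec(s["ee_rot"]).as_matrix()
    print("t",round(s["t"],2),"tcp",s["tool_pos"].round(1),"yawY",round(np.degrees(np.arctan2(M[1,1],M[0,1])),1),"q",np.round(s["joint_pos"],2),"F",s["wrist_force"].round(1),"T",s["torque"].round(3),"w",round(s["gripper_width"],3),"g",round(s["grip_force"],1))
def rect(P,m):
    p=P[m]; c,s,a=cv2.minAreaRect(p[:,:2].astype(np.float32)); return np.round(c,1),np.round(s,1),round(a,1),p.mean(0).round(1),len(p)
def span(P,img,xr,yr,z0=0):
    # whole-spanner fit: points between z0+5..z0+34 in the window, neutral colours
    h=cv2.cvtColor(img,cv2.COLOR_BGR2HSV)
    w=(P[...,0]>xr[0])&(P[...,0]<xr[1])&(P[...,1]>yr[0])&(P[...,1]<yr[1])
    g=w&(P[...,2]>z0+20)&(P[...,2]<z0+36); b=w&(P[...,2]>z0+5)&(P[...,2]<z0+15)
    return rect(P,g),rect(P,b)
E
python3 - <<'E'
from h import *
pose(); i,P,c=cap("wrist"); cv2.imwrite("pics/w1.png",i); np.save("w1.npy",P); print(c["position"])
E
```

```text
t 1.6 tcp [445.6 233.2 191. ] yawY 178.1 q [ 0.35  0.09 -0.34  1.14 -0.   -1.18] F [-0.6 -0.2 -0.3] T [-0.033  0.003  0.001] w 0.996 g 0.0
[442.24824768 157.66546738 333.07434884]
```

View pics/w1.png

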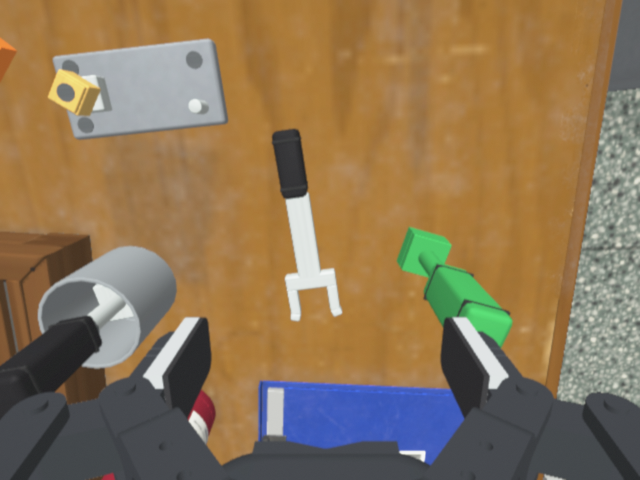

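Wrist view: the spanner runs from the grip end at (287,130) to the jaw tips at (295,318)/(340,313). It is clear of the fingers. Foot A is at upper left.

```bash
python3 - <<'E'
from h import *
P=np.load("w1.npy"); i=cv2.imread("pics/w1.png")
U=lambda u0,u1,v0,v1:(lambda m:(m.__setitem__((slice(v0,v1),slice(u0,u1)),True),m)[1])(np.zeros((480,640),bool))
z=P[...,2]; w=U(262,355,115,330)
print("desk",P[250,370],P[100,260])
for n,a,b in(("grip",20,36),("flat",5,15),("all",5,36)):
    m=w&(z>a)&(z<b); print(n,*rect(P,m))
m=w&(z>5)&(z<36);p=P[m]; q=p[:,:2]-p[:,:2].mean(0); 
m=U(40,230,35,142)&(z>10)&(z<20); print("footA",*rect(P,m)); m=U(40,110,60,120)&(z>44)&(z<52); print("nutA",*rect(P,m)); m=U(180,215,90,120)&(z>25)&(z<40); print("post",*rect(P,m))
E
```

```text
desk [406.60587609 266.85629371  -0.5779714 ] [493.21946742 139.45230259  -0.57469563]
grip [470.8 188.2] [20.6 51.9] 5.8 [470.6 187.3  27. ] 1806
flat [466.3 245.5] [ 47.  165.7] 6.9 [462.  269.4   9.4] 3253
all [466.3 245.2] [ 47.  166.3] 6.9 [465.1 239.8  15.7] 5085
footA [580.6 130.6] [120.   60.1] 3.9 [573.9 129.6  13.6] 11523
nutA [615.3 133.2] [22.1 22.4] 56.5 [614.3 133.   47.2] 1121
post [534.4 144. ] [8.9 9.7] 87.1 [533.9 144.1  32.5] 190
```

arm_command --deltas "-1 24 -33 0 7.7;-1 24 -33 -35 7.7;-1 24 -33 -75 7.7;-1 24 -33 -115 7.7;-1 24 -33 -150 7.7;-1 24 -33 -170 7.7;-1 24 -33 -180 7.7;-1 24 -33 -185 7.7;-1 24 -33 -185 7.7"

```text
t: 2.4
tool_pos: [469.8, 200.5, 6.1]
ee_rot: [2.332, -2.105, -0.0]
wrist_force: [-0.4, 0.5, 0.3]
gripper_width: 1.003
grip_force: 0.0
```

arm_command --deltas "1 0 0 0 0;1 0 0 0 0;1 0 0 0 0;1 0 0 0 0;1 0 0 0 0;1 0 0 0 0;1 0 0 0 0;1 0 0 0 0" --newtons 90

```text
t: 3.07
tool_pos: [470.6, 200.6, 7.4]
ee_rot: [-2.332, 2.104, -0.001]
wrist_force: [-0.4, 0.3, 5.8]
gripper_width: 0.213
grip_force: 89.8
```

arm_command --deltas "1 0 0 30 0;1 0 -10 60 0;1 -2 -40 90 -7;1 -4 -78 90 -14;1 -4 -78 90 -21;1 -4 -78 90 -28;1 -4 -78 90 -35;1 -4 -78 90 -42;1 -4 -78 90 -49;1 -4 -78 90 -56;1 -4 -78 90 -63;1 -4 -78 90 -70"

```text
t: 4.07
tool_pos: [465.0, 122.2, 95.8]
ee_rot: [0.694, -3.063, -0.0]
wrist_force: [-0.8, 0.4, -2.0]
gripper_width: 0.217
grip_force: 88.9
```

arm_command --deltas "1 0 0 0 -7;1 0 0 0 -14;1 0 0 0 -21;1 0 0 0 -22;1 0 0 0 -22;1 0 0 0 -22"

```text
t: 4.57
tool_pos: [465.5, 122.3, 96.1]
ee_rot: [0.11, -3.139, 0.0]
wrist_force: [0.2, 0.2, -2.1]
gripper_width: 0.215
grip_force: 88.9
```

```bash
python3 - <<'E'
from h import *
pose(); i,P,c=cap("wrist"); cv2.imwrite("pics/w2.png",i); np.save("w2.npy",P)
i,P,c=cap("top"); np.save("t2.npy",P); cv2.imwrite("pics/t2.png",i)
E
```

```text
t 4.57 tcp [465.5 122.3  96.1] yawY 94.0 q [ 0.12  0.14 -0.5   0.93  0.    0.05] F [ 0.2  0.2 -2.1] T [0.028 0.083 0.03 ] w 0.215 g 88.9
```

View pics/w2.png

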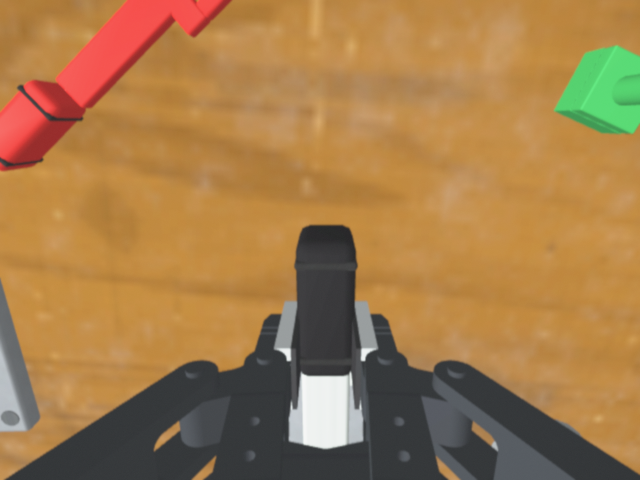

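The wrist camera faces the base, so the picture shows only the grip centred in the pads at (326,300). I use the top camera for the head.

```bash
python3 - <<'E'
from h import *
P=np.load("t2.npy"); i=cv2.imread("pics/t2.png"); 
x,y,z=P[...,0],P[...,1],P[...,2]
m=(abs(y-132)<60)&(x>490)&(x<640)&(z>80)&(z<125); print("head/shank",*rect(P,m))
for a,b in((490,520),(520,545),(545,570),(570,590),(590,600)):
    k=m&(x>a)&(x<b); p=P[k]; print(a,len(p), p.mean(0).round(1) if len(p) else "", (p[:,1].min().round(1),p[:,1].max().round(1)) if len(p) else "")
m=(abs(y-132)<60)&(x>520)&(x<650)&(z>8)&(z<20); print("foot",*rect(P,m)); m=(abs(y-132)<30)&(abs(x-616)<30)&(z>40)&(z<56); print("nut",*rect(P,m))
cv2.imwrite("pics/t2c.png",cv2.resize(i[190:330,220:360],(600,600),interpolation=cv2.INTER_CUBIC))
E
```

```text
head/shank [583.2 109.2] [16.2  2. ] 2.1 [584.6 108.8  96.9] 12
490 0  
520 0  
545 0  
570 10 [583.3 108.7  96.6] (np.float64(108.0), np.float64(110.4))
590 2 [591.  109.4  98.2] (np.float64(108.5), np.float64(110.4))
foot [581.3 128.2] [121.4  58. ] 5.2 [598.8 115.5  14.4] 398
nut [620.8 128.9] [21.  10.9] 56.1 [622.9 130.   48.7] 31
```

View pics/t2c.png

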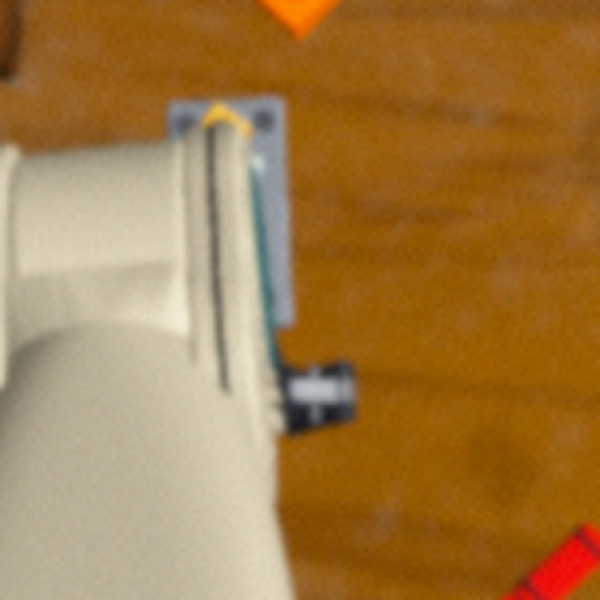

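The top view is blocked by the arm, so I use the side camera for tilt and lateral position.

```bash
python3 - <<'E'
from h import *
i,P,c=cap("side"); np.save("s2.npy",P); cv2.imwrite("pics/s2.png",i)
x,y,z=P[...,0],P[...,1],P[...,2]
m=(y>90)&(y<170)&(x>520)&(x<625)&(z>75)&(z<125)
for a in range(520,625,10):
    k=m&(x>=a)&(x<a+10)
    if k.sum(): p=P[k]; print(a,len(p),"z",p[:,2].min().round(1),p[:,2].max().round(1),"y",p[:,1].min().round(1),p[:,1].max().round(1))
v,u=np.where(m); print(u.min(),u.max(),v.min(),v.max())
cv2.imwrite("pics/s2c.png",cv2.resize(i[180:280,270:400],(780,600),interpolation=cv2.INTER_CUBIC))
m=(abs(y-132)<20)&(abs(x-616)<20)&(z>30)&(z<56); p=P[m];print("nut",p.min(0),p.max(0)); m=(abs(y-132)<50)&(abs(x-580)<80)&(z>11)&(z<17); print("foot",*rect(P,m))
E
```

```text
520 26 z 89.4 98.6 y 111.9 132.2
530 28 z 89.3 98.5 y 112.3 131.8
540 35 z 89.2 98.0 y 105.3 143.8
550 42 z 88.4 99.0 y 103.8 144.5
560 39 z 87.6 97.9 y 103.5 148.8
570 44 z 87.0 98.9 y 104.5 151.9
580 42 z 87.7 98.9 y 104.8 152.4
590 2 z 88.9 96.7 y 111.1 115.8
310 342 203 213
nut [600.90843092 116.19160023  30.16636229] [629.96104729 140.85743924  48.71591347]
foot [579.7 127.5] [119.   65.1] 3.5 [575.5 123.2  12.8] 455
```

View pics/s2c.png

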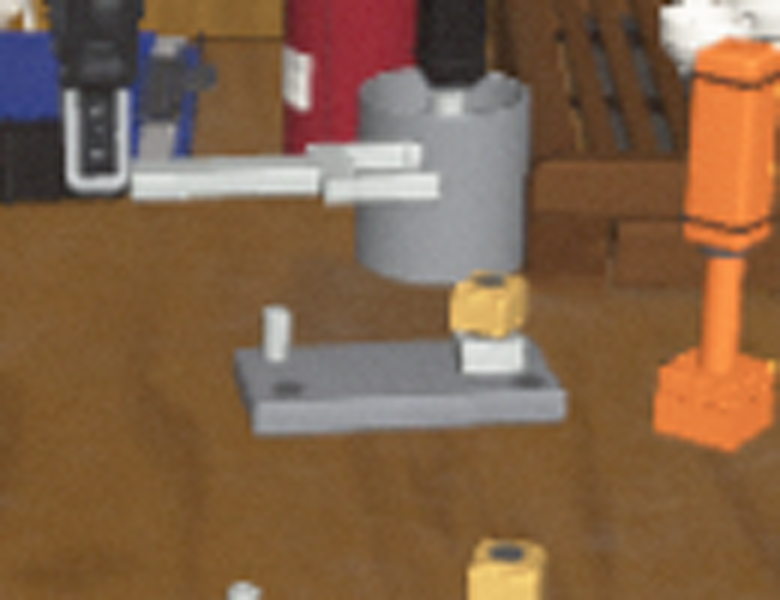

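arm_command --deltas "1 0 0 -30 0;1 0 0 -55 0;1 0 0 -66 0;1 0 0 -72 0;1 0 0 -72 0;1 0 0 -72 0"

```text
t: 5.22
tool_pos: [466.3, 122.4, 24.6]
ee_rot: [-0.107, 3.139, 0.0]
wrist_force: [1.3, -0.9, -1.9]
gripper_width: 0.212
grip_force: 88.9
```

arm_command --deltas "1 4 0.3 0 0;1 8 0.6 0 0;1 12 0.8 0 0;1 16 1.1 0 0;1 20 1.4 0 0;1 24 1.7 0 0;1 24 1.7 0 0"

```text
t: 5.8
tool_pos: [491.4, 124.1, 24.7]
ee_rot: [-0.106, 3.138, 0.0]
wrist_force: [1.3, -0.7, -1.4]
gripper_width: 0.216
grip_force: 88.9
```

arm_command --deltas "1 0 0 -1.5 0;1 3 0.2 -1.5 0;1 6 0.4 -1.5 0;1 9 0.6 -1.5 0;1 12 0.8 -1.5 0;1 12 0.8 -1.5 0;1 12 0.8 -1.5 0"

```text
t: 6.38
tool_pos: [502.3, 124.9, 22.9]
ee_rot: [-0.106, 3.139, -0.0]
wrist_force: [-0.2, -0.3, -2.5]
gripper_width: 0.217
grip_force: 88.9
```

```bash
python3 - <<'E'
from h import *
pose()
i,P,c=cap("side"); cv2.imwrite("pics/s3c.png",cv2.resize(i[190:280,280:400],(800,600),interpolation=cv2.INTER_CUBIC))
E
```

```text
t 6.38 tcp [502.3 124.9  22.9] yawY 93.9 q [ 0.12  0.29 -0.5   0.78 -0.    0.05] F [-0.2 -0.3 -2.5] T [-0.013  0.105  0.014] w 0.217 g 88.9
```

View pics/s3c.png

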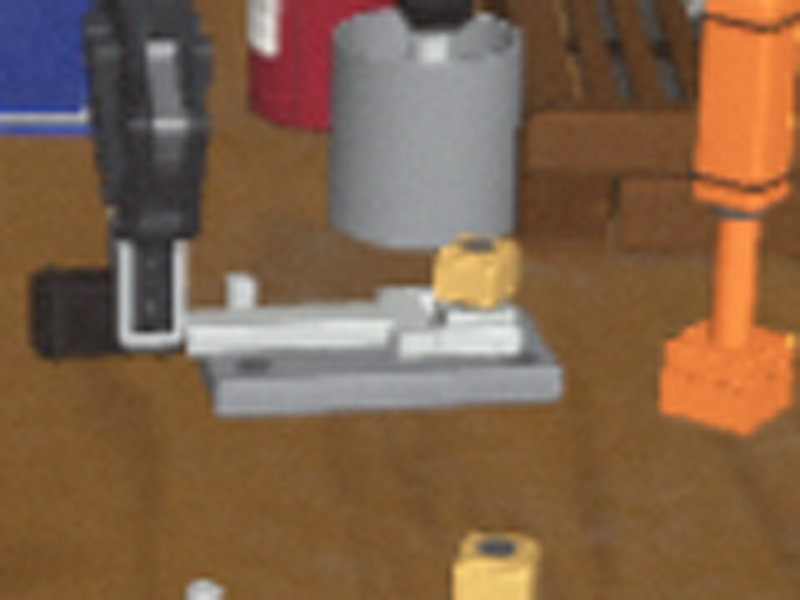

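Fit is good: the jaw is round the setting nut and the shank lies beside the post. I lower it and release.

arm_command --deltas "1 1 0 -1.5 0;1 1 0 -1.5 0;0.5 1 0 -1.5 0;-1 1 0 -1.5 0;-1 1 0 -1.5 0;-1 1 0 -1.5 0;-1 1 0 -1.5 0;-1 1 0 -1.5 0;-1 1 0 30 0;-1 1 0 70 0;-1 1 0 110 0;-1 1 0 150 0"

```text
t: 7.43
tool_pos: [502.1, 124.8, 174.2]
ee_rot: [0.107, -3.139, 0.0]
wrist_force: [2.0, -1.0, -0.1]
gripper_width: 0.998
grip_force: 0.0
```

arm_command --deltas "-1 20 30 26 6;-1 40 60 26 6;-1 60 90 26 6;-1 80 120 26 6;-1 100 145 26 6;-1 118 170 26 6;-1 118 170 26 6;-1 118 170 26 6"

```text
t: 8.1
tool_pos: [621.1, 295.9, 197.9]
ee_rot: [0.273, -3.129, 0.001]
wrist_force: [-0.8, -0.3, 0.2]
gripper_width: 1.0
grip_force: 0.0
```

```bash
python3 - <<'E'
from h import *
pose(); i,P,c=cap("wrist"); cv2.imwrite("pics/w4.png",i)
x,y,z=P[...,0],P[...,1],P[...,2]
m=(abs(x-620)<35)&(abs(y-294)<35)&(z>148)&(z<162);print(m.sum()); print(*rect(P,m)) if m.sum()>5 else 0
v,u=np.where(m); print(u.min() if len(u) else 0,u.max() if len(u) else 0,v.min() if len(u) else 0,v.max() if len(u) else 0)
i,P,c=cap("side"); x,y,z=P[...,0],P[...,1],P[...,2]
m=(abs(x-620)<35)&(abs(y-294)<45)&(z>85)&(z<150); p=P[m]
for a in(85,105,125,140): k=m&(z>a)&(z<a+10); print(a,P[k].mean(0).round(1),P[k].min(0).round(1),P[k].max(0).round(1))
E
```

```text
t 8.1 tcp [621.1 295.9 197.9] yawY 100.0 q [ 0.35  0.41  0.08  1.25 -0.    0.18] F [-0.8 -0.3  0.2] T [0.051 0.057 0.035] w 1.0 g 0.0
2406
[620.7 294.7] [25.9 26. ] 10.7 [619.4 294.5 153.8] 2406
296 347 253 302
85 [619.3 283.6  90.3] [606.2 276.7  85.2] [633.6 299.2  95. ]
105 [618.  283.5 109.8] [606.  273.9 105. ] [632.6 301.5 114.3]
125 [617.7 284.4 129.9] [605.7 274.  125. ] [632.2 303.2 134.8]
140 [619.  283.7 144.8] [604.9 277.  140. ] [633.9 305.2 149.4]
```

arm_command --deltas "-1 -0.4 -1.2 -30 0.7;-1 -0.4 -1.2 -65 0.7;-1 -0.4 -1.2 -90 0.7;-1 -0.4 -1.2 -103 0.7;-1 -0.4 -1.2 -103 0.7;1 -0.4 -1.2 -103 0.7;1 -0.4 -1.2 -103 0.7;1 -0.4 -1.2 -103 0.7;1 -0.4 -1.2 -103 0.7;1 -0.4 -1.2 -103 0.7;1 -0.4 -1.2 -103 0.7;1 -0.4 -1.2 -103 0.7" --newtons 100

```text
t: 9.2
tool_pos: [621.9, 294.2, 97.8]
ee_rot: [-0.29, 3.125, 0.001]
wrist_force: [0.3, -0.4, 6.1]
gripper_width: 0.297
grip_force: 96.2
```

arm_command --deltas "1 0 0 20 0;1 0 0 50 0;1 0 0 85 0;1 0 0 110 0;1 0 0 125 0;1 0 0 125 0"

```text
t: 9.7
tool_pos: [622.8, 294.6, 225.7]
ee_rot: [-0.289, 3.121, 0.003]
wrist_force: [0.9, -0.0, 0.2]
gripper_width: 0.29
grip_force: 95.4
```

```bash
python3 - <<'E'
from h import *
pose()
i,P,c=cap("side"); cv2.imwrite("pics/s5c.png",cv2.resize(i[100:280,270:420],(500,600),interpolation=cv2.INTER_CUBIC))
x,y,z=P[...,0],P[...,1],P[...,2]
m=(abs(x-620)<25)&(abs(y-292)<30)&(z>100)&(z<230)
for a in(110,120,130,140,150,160,170): k=m&(z>a)&(z<a+10); print(a,k.sum(),P[k].min(0).round(1),P[k].max(0).round(1)) if k.sum() else 0
E
```

```text
t 9.7 tcp [622.8 294.6 225.7] yawY 100.6 q [0.35 0.39 0.11 1.29 0.   0.16] F [ 0.9 -0.   0.2] T [ 0.011 -0.026  0.034] w 0.29 g 95.4
130 53 [603.7 272.9 130.6] [638.9 307.3 139.9]
140 60 [602.7 268.8 140. ] [638.3 307.4 149.5]
150 77 [602.9 273.4 150. ] [638.4 310.9 160. ]
160 20 [615.7 285.7 160.8] [626.7 294.6 169.8]
170 19 [615.3 284.1 171.3] [626.1 291.6 179.4]
```

View pics/s5c.png

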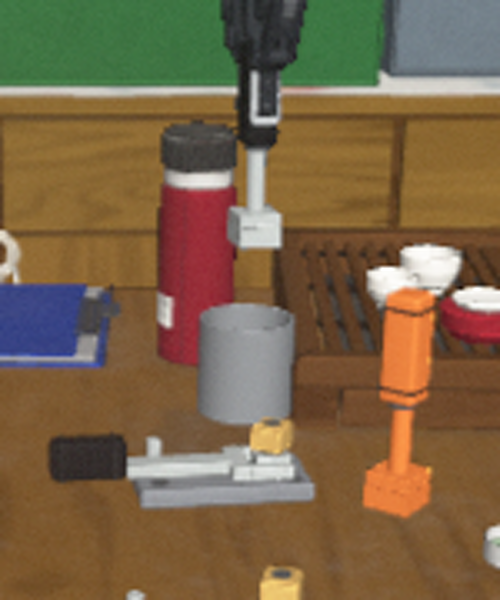

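arm_command --deltas "1 -1 -25 0 -7;1 -2 -55 0 -14;1 -3 -85 0 -21;1 -4 -115 0 -28;1 -5 -140 0 -35;1 -6 -161.5 0 -42;1 -6 -161.5 0 -45;1 -6 -161.5 -20 -45;1 -6 -161.5 -40 -45;1 -6 -161.5 -60 -45;1 -6 -161.5 -60 -45;1 -6 -161.5 -60 -45"

```text
t: 10.75
tool_pos: [611.5, 131.8, 157.3]
ee_rot: [-0.927, -2.994, 0.005]
wrist_force: [0.1, 0.4, -1.2]
gripper_width: 0.293
grip_force: 95.7
```

```bash
python3 - <<'E'
from h import *
pose()
i,P,c=cap("side"); cv2.imwrite("pics/s6c.png",cv2.resize(i[170:260,300:400],(666,600),interpolation=cv2.INTER_CUBIC))
x,y,z=P[...,0],P[...,1],P[...,2]
for n,a,b in(("sock",73,88),("nut",33,44)):
    m=(abs(x-615)<30)&(abs(y-132)<30)&(z>a)&(z<b); p=P[m]; print(n,m.sum(),p.min(0).round(1),p.max(0).round(1),p.mean(0).round(1))
E
```

```text
t 10.75 tcp [611.5 131.8 157.3] yawY 55.6 q [ 0.11  0.33 -0.12  1.13 -0.    0.71] F [ 0.1  0.4 -1.2] T [-0.027 -0.032  0.026] w 0.293 g 95.7
sock 134 [587.9 107.7  73. ] [630.7 141.3  88. ] [607.4 120.9  81.4]
nut 55 [601.2 115.9  33.8] [630.6 138.7  43.7] [613.6 124.   38.6]
```

View pics/s6c.png

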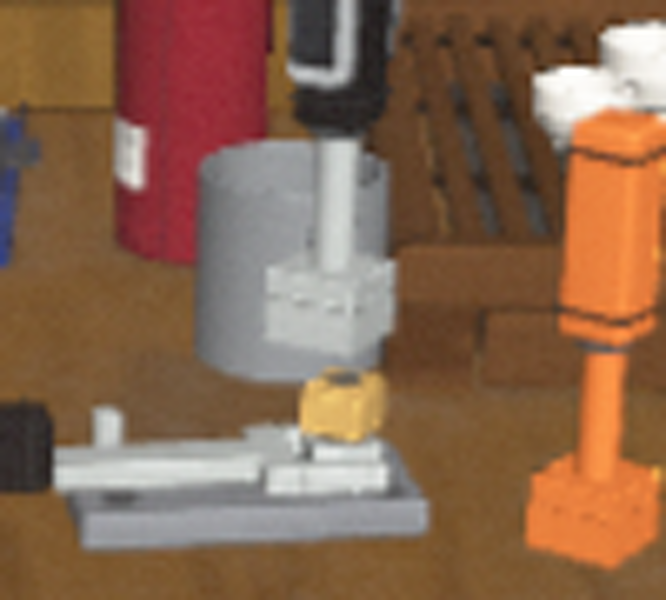

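arm_command --deltas "1 5.6 1.2 0 0;1 5.6 1.2 -5 0;1 5.6 1.2 -10 0;1 5.6 1.2 -12 0;1 5.6 1.2 -12 0"

```text
t: 11.22
tool_pos: [619.6, 133.3, 148.2]
ee_rot: [-0.929, -3.0, 0.001]
wrist_force: [0.2, -0.1, -1.7]
gripper_width: 0.29
grip_force: 95.7
```

arm_command --deltas "1 0 0 -3 0;1 0 0 -6 0;1 0 0 -6 0"

```text
t: 11.47
tool_pos: [619.5, 133.3, 142.1]
ee_rot: [-0.929, -3.0, 0.001]
wrist_force: [0.1, -0.2, -1.8]
gripper_width: 0.293
grip_force: 95.7
```

```bash
python3 - <<'E'
from h import *
pose()
E
```

```text
t 11.47 tcp [619.5 133.3 142.1] yawY 55.6 q [ 0.11  0.35 -0.12  1.1  -0.    0.71] F [ 0.1 -0.2 -1.8] T [ 0.039 -0.011 -0.04 ] w 0.293 g 95.7
```

arm_command --deltas "1 -2.2 0 0 0;1 -2.2 0 0 0;1 -2.2 0 0 0;1 -2.2 0 0 0"

```text
t: 11.8
tool_pos: [617.9, 133.4, 143.0]
ee_rot: [0.929, 3.001, 0.0]
wrist_force: [-0.1, -0.6, -1.2]
gripper_width: 0.291
grip_force: 95.7
```

```bash
cat >> h.py <<'E'
def sidechk(cx,cy,zs,zn,dyaw):
    i,P,c=cap("side"); x,y,z=P[...,0],P[...,1],P[...,2]
    for n,a in(("sock",zs),("nut",zn)):
        m=(abs(x-cx)<32)&(abs(y-cy)<32)&(z>a[0])&(z<a[1]); p=P[m]; print(n,m.sum(),"xmid",((p[:,0].min()+p[:,0].max())/2).round(1),"w",np.ptp(p[:,0]).round(1),"ymin",p[:,1].min().round(1))
    return i
E
python3 - <<'E'
from h import *
pose(); i=sidechk(615,132,(53,66),(33,42),0); cv2.imwrite("pics/s7.png",i)
E
```

```text
t 11.8 tcp [617.9 133.4 143. ] yawY 55.6 q [ 0.11  0.34 -0.13  1.1  -0.    0.71] F [-0.1 -0.6 -1.2] T [-0.005  0.024  0.047] w 0.291 g 95.7
sock 105 xmid 616.5 w 45.3 ymin 110.4
nut 46 xmid 615.3 w 28.8 ymin 112.5
```

arm_command --deltas "1 -1 0 -1 0;1 -1 0 -4 0;1 -1 0 -7 0;1 -1 0 -10 0;1 -1 0 -13 0;1 -1 0 -16 0;1 -1 0 -16 0;1 -1 0 -16 0"

```text
t: 12.52
tool_pos: [616.6, 133.3, 126.4]
ee_rot: [-0.929, -3.0, 0.0]
wrist_force: [0.2, -0.3, -1.1]
gripper_width: 0.291
grip_force: 95.8
```

```bash
python3 - <<'E'
from h import *
pose()
E
```

```text
t 12.52 tcp [616.6 133.3 126.4] yawY 55.6 q [ 0.11  0.36 -0.15  1.07  0.    0.71] F [ 0.2 -0.3 -1.1] T [-0.014 -0.02   0.007] w 0.291 g 95.8
```

arm_command --deltas "1 0 0 0 -3;1 0 0 0 -6;1 0 0 0 -9;1 0 0 0 -12;1 0 0 0 -15;1 0 0 0 -18;1 0 0 0 -21;1 0 0 0 -24;1 0 0 0 -27;1 0 0 0 -30;1 0 0 0 -30"

```text
t: 13.43
tool_pos: [616.8, 132.6, 126.8]
ee_rot: [1.675, 2.657, -0.003]
wrist_force: [-0.8, -2.2, -1.6]
gripper_width: 0.289
grip_force: 95.7
```

```bash
python3 -c "
from h import *
pose()"
```

```text
t 13.43 tcp [616.8 132.6 126.8] yawY 25.5 q [ 0.11  0.36 -0.15  1.07 -0.    1.24] F [-0.8 -2.2 -1.6] T [-0.655  0.065 -0.039] w 0.289 g 95.7
```

arm_command --deltas "1 0 0 0 -2;1 0 0 0 -4;1 0 0 0 -6;1 0 0 0 -8;1 0 0 0 -8"

```text
t: 13.85
tool_pos: [616.8, 132.6, 126.8]
ee_rot: [1.855, 2.535, -0.002]
wrist_force: [0.1, -2.6, -1.2]
gripper_width: 0.291
grip_force: 95.7
```

```bash
python3 -c "
from h import *
pose()"
```

```text
t 13.85 tcp [616.8 132.6 126.8] yawY 17.6 q [ 0.11  0.36 -0.15  1.07 -0.    1.37] F [ 0.1 -2.6 -1.2] T [-0.698  0.063  0.022] w 0.291 g 95.7
```

arm_command --deltas "1 0 0 0 -2;1 0 0 0 -4;1 0 0 0 -4"

```text
t: 14.1
tool_pos: [616.8, 132.6, 126.8]
ee_rot: [1.942, 2.469, -0.002]
wrist_force: [0.5, -1.8, -2.2]
gripper_width: 0.29
grip_force: 95.7
```

```bash
python3 -c "
from h import *
pose()"
```

```text
t 14.1 tcp [616.8 132.6 126.8] yawY 13.6 q [ 0.11  0.36 -0.15  1.07 -0.    1.44] F [ 0.5 -1.8 -2.2] T [-0.891  0.055  0.015] w 0.29 g 95.7
```

arm_command --deltas "1 0 0 0 -2;1 0 0 0 -4;1 0 0 0 -4"

```text
t: 14.35
tool_pos: [616.8, 132.7, 126.8]
ee_rot: [2.026, 2.4, -0.002]
wrist_force: [0.0, -3.7, -1.4]
gripper_width: 0.289
grip_force: 95.7
```

```bash
python3 -c "
from h import *
pose()"
```

```text
t 14.35 tcp [616.8 132.7 126.8] yawY 9.7 q [ 0.11  0.36 -0.15  1.07 -0.    1.51] F [ 0.  -3.7 -1.4] T [-0.925  0.066  0.049] w 0.289 g 95.7
```

```bash
python3 - <<'E'
from h import *
i,P,c=cap("side"); cv2.imwrite("pics/s8.png",cv2.resize(i[150:250,290:400],(660,600),interpolation=cv2.INTER_CUBIC))
E
```

```text
(no output)
```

View pics/s8.png

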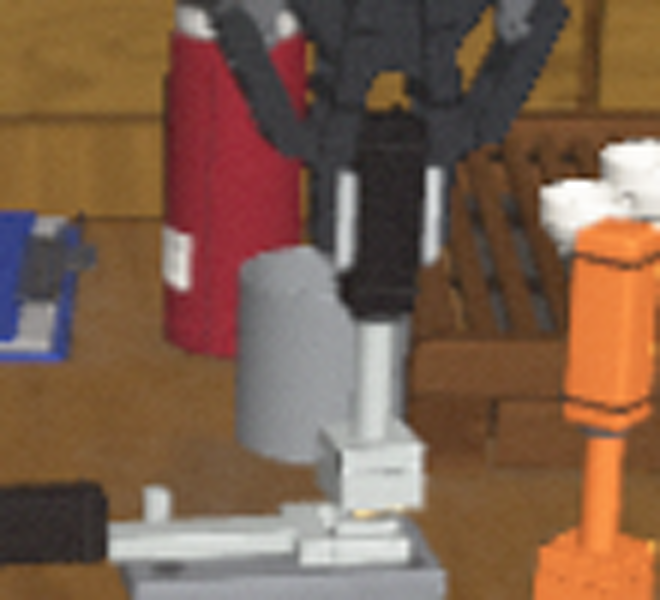

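arm_command --deltas "1 0 0 0 -2;1 0 0 0 -4;1 0 0 0 -4"

```text
t: 14.65
tool_pos: [616.8, 132.8, 126.8]
ee_rot: [2.109, 2.328, -0.002]
wrist_force: [0.2, -4.1, -1.7]
gripper_width: 0.293
grip_force: 95.7
```

```bash
python3 -c "
from h import *
pose()"
```

```text
t 14.65 tcp [616.8 132.8 126.8] yawY 5.6 q [ 0.11  0.36 -0.15  1.07 -0.    1.58] F [ 0.2 -4.1 -1.7] T [-1.095  0.017  0.064] w 0.293 g 95.7
```

arm_command --deltas "1 0 0 0 -2;1 0 0 0 -4;1 0 0 0 -4"

```text
t: 14.9
tool_pos: [616.8, 132.8, 126.8]
ee_rot: [2.188, 2.253, -0.001]
wrist_force: [-0.2, -3.3, -1.6]
gripper_width: 0.294
grip_force: 95.7
```

```bash
python3 -c "
from h import *
pose()"
```

```text
t 14.9 tcp [616.8 132.8 126.8] yawY 1.7 q [ 0.11  0.36 -0.15  1.07 -0.    1.65] F [-0.2 -3.3 -1.6] T [-1.178  0.065  0.056] w 0.294 g 95.7
```

arm_command --deltas "1 0 0 0 -2;1 0 0 0 -3;1 0 0 0 -3"

```text
t: 15.15
tool_pos: [616.8, 132.9, 126.8]
ee_rot: [2.246, 2.195, -0.001]
wrist_force: [-0.4, -4.5, -1.4]
gripper_width: 0.294
grip_force: 95.7
```

```bash
python3 - <<'E'
from h import *
pose()
i,P,c=cap("side"); x,y,z=P[...,0],P[...,1],P[...,2]
m=(abs(x-580)<80)&(abs(y-132)<50)&(z>11)&(z<17); print("plate/foot",*rect(P,m))
m=(x>480)&(x<600)&(abs(y-132)<50)&(z>22)&(z<28); print("spanner top",*rect(P,m))
m=(abs(x-615)<30)&(abs(y-132)<32)&(z>45.5)&(z<51); print("sock top",*rect(P,m))
m=(abs(x-615)<30)&(abs(y-132)<32)&(z>36)&(z<44); print("sock side",*rect(P,m))
i,P,c=cap("wrist"); x,y,z=P[...,0],P[...,1],P[...,2]
m=(abs(x-615)<30)&(abs(y-132)<32)&(z>44)&(z<52);print(m.sum())
if m.sum()>50: print("sock top wrist",*rect(P,m))
E
```

```text
t 15.15 tcp [616.8 132.9 126.8] yawY -1.3 q [ 0.11  0.36 -0.15  1.07 -0.    1.7 ] F [-0.4 -4.5 -1.4] T [-1.366  0.086  0.329] w 0.294 g 95.7
plate/foot [576.8 113.8] [141.5  54. ] 16.2 [575.3 112.8  13.4] 284
spanner top [540.4 129.1] [ 39.6 115.9] 87.1 [544.2 125.6  23.6] 162
sock top [611.6 118.2] [16.7 34.9] 65.8 [612.2 118.   48. ] 34
sock side [611.2 116.8] [16.4 34. ] 64.7 [612.3 117.4  39.9] 48
217
sock top wrist [616.4 148.9] [ 1.1 32.1] 88.4 [616.3 148.9  48. ] 217
```

arm_command --deltas "1 0 0 0 -1.5;1 0 0 0 -1.5;1 0 0 0 -1.5"

```text
t: 15.5
tool_pos: [616.8, 132.9, 126.8]
ee_rot: [2.275, 2.166, -0.001]
wrist_force: [-0.2, -5.3, -2.5]
gripper_width: 0.296
grip_force: 95.8
```

```bash
python3 - <<'E'
from h import *
pose()
E
```

```text
t 15.5 tcp [616.8 132.9 126.8] yawY -2.8 q [ 0.11  0.36 -0.15  1.07 -0.    1.73] F [-0.2 -5.3 -2.5] T [-1.535  0.085  0.45 ] w 0.296 g 95.8
```

arm_command --deltas "1 0 0 0 3;1 0 0 0 6;1 0 0 5 6;1 0 0 20 6;1 0 0 45 6;1 0 0 75 6;1 -6 -40 85 6;1 -12 -80 85 6;1 -17 -118 85 6;1 -17 -118 85 6;1 -17 -118 85 6"

```text
t: 16.42
tool_pos: [600.4, 15.1, 212.8]
ee_rot: [-2.164, -2.275, -0.007]
wrist_force: [0.2, 0.4, -2.2]
gripper_width: 0.293
grip_force: 96.4
```

```bash
python3 - <<'E'
from h import *
pose()
i,P,c=cap("side"); x,y,z=P[...,0],P[...,1],P[...,2]
m=(abs(x-600)<30)&(abs(y-15)<32)&(z>100)&(z<130); print("drv min z",np.nanmin(P[m][:,2]))
cv2.imwrite("pics/s9.png",cv2.resize(i[180:260,290:390],(750,600),interpolation=cv2.INTER_CUBIC))
i,P,c=cap("top"); x,y,z=P[...,0],P[...,1],P[...,2]
m=(abs(x-616)<25)&(abs(y-132)<25)&(z>40)&(z<60); print("nut A",*rect(P,m))
m=(abs(x-580)<80)&(abs(y-132)<50)&(z>11)&(z<17); print("plate/foot",*rect(P,m))
cv2.imwrite("pics/t9.png",cv2.resize(i[200:280,250:330],(600,600),interpolation=cv2.INTER_CUBIC))
E
```

```text
t 16.42 tcp [600.4  15.1 212.8] yawY 2.9 q [-0.08  0.24 -0.11  1.22  0.    1.44] F [ 0.2  0.4 -2.2] T [-0.009 -0.001 -0.048] w 0.293 g 96.4
drv min z 116.89261490914618
nut A [615.4 135.5] [14.9 22.2] 86.0 [616.  135.6  48.4] 70
plate/foot [581.8 143.1] [118.3  33.4] 2.0 [584.2 151.4  14.1] 228
```

View pics/t9.png

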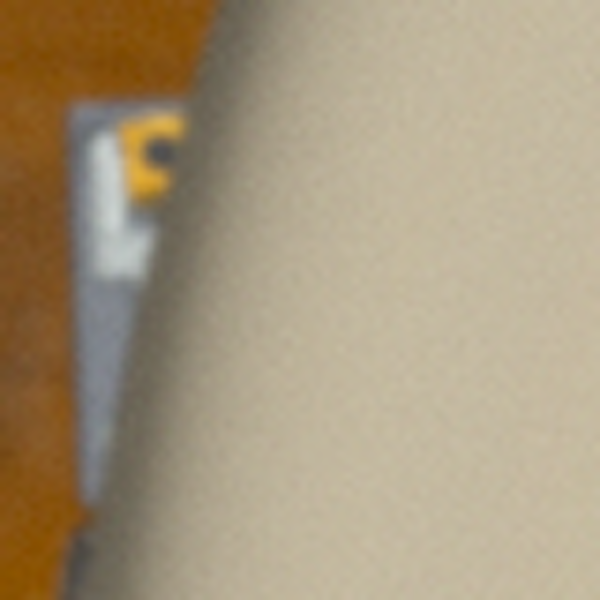

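arm_command --deltas "1 0 0 -40 0;1 0 0 -75 0;1 0 0 -100 0;1 0 0 -112 0;1 0 0 -117 0;1 0 0 -117 0;1 0 0 -117 0"

```text
t: 17.1
tool_pos: [601.3, 16.2, 96.1]
ee_rot: [2.158, 2.28, 0.003]
wrist_force: [-0.3, -0.1, -1.4]
gripper_width: 0.295
grip_force: 96.4
```

```bash
python3 - <<'E'
from h import *
pose()
i,P,c=cap("side"); x,y,z=P[...,0],P[...,1],P[...,2]
m=(abs(x-600)<30)&(abs(y-15)<32)&(z>-5)&(z<40); print("drv min z",np.sort(P[m][:,2])[:5])
E
```

```text
t 17.1 tcp [601.3  16.2  96.1] yawY 3.1 q [-0.08  0.33 -0.25  0.98  0.    1.44] F [-0.3 -0.1 -1.4] T [ 0.065 -0.035 -0.014] w 0.295 g 96.4
drv min z [-3.2478747  -3.08285948 -2.99292731 -2.83561663 -2.77708679]
```

arm_command --deltas "1 0 0 -1 0;1 0 0 -2 0;1 0 0 -3 0;1 0 0 -3 0;0.5 0 0 -3 0;-1 0 0 -3 0;-1 0 0 -3 0;-1 0 0 -3 0;-1 0 0 -3 0;-1 0 0 -3 0;-1 0 0 20 0;-1 0 0 40 0"

```text
t: 18.15
tool_pos: [598.3, 15.4, 133.8]
ee_rot: [-2.159, -2.278, 0.004]
wrist_force: [0.7, 0.7, 1.0]
gripper_width: 0.996
grip_force: 0.0
```

arm_command --deltas "-1 0 0 30 0;-1 0 0 60 0;-1 0 30 65 0;-1 0 40 65 0;-1 0 40 65 0;-1 0 40 65 0"

```text
t: 18.65
tool_pos: [599.0, 55.6, 198.7]
ee_rot: [-2.159, -2.281, 0.003]
wrist_force: [0.9, -0.4, -0.1]
gripper_width: 1.0
grip_force: 0.0
```

```bash
python3 - <<'E'
from h import *
pose(); i,P,c=cap("wrist"); cv2.imwrite("pics/w10.png",i); x,y,z=P[...,0],P[...,1],P[...,2]
m=(abs(x-616)<25)&(abs(y-132)<25)&(z>44)&(z<60); print("nut A",*rect(P,m))
m=(abs(x-580)<80)&(abs(y-132)<50)&(z>10)&(z<17); print("foot",*rect(P,m))
m=(x>480)&(x<640)&(abs(y-132)<40)&(z>20)&(z<28); print("spanner top",*rect(P,m))
m=(x>400)&(x<520)&(abs(y-132)<40)&(z>35)&(z<48); print("grip",*rect(P,m))
m=(abs(x-600)<30)&(abs(y-15)<30)&(z>140)&(z<160); print("driver",*rect(P,m)) if m.sum()>9 else 0
E
```

```text
t 18.65 tcp [599.   55.6 198.7] yawY 3.2 q [-0.01  0.26 -0.12  1.19 -0.    1.5 ] F [ 0.9 -0.4 -0.1] T [-0.037  0.047  0.019] w 1.0 g 0.0
nut A [616.  132.4] [22.  21.9] 8.1 [615.8 132.5  47.2] 961
foot [581.1 130. ] [120.1  60.1] 3.9 [579.3 130.1  13.4] 6265
spanner top [570.1 132.1] [118.   46.8] 1.2 [573.3 130.9  23.5] 4820
grip [489.4 125.9] [51.4 20.3] 3.2 [490.1 126.4  41. ] 2060
driver [600.1  16.6] [26.4 26. ] 2.4 [599.8  18.9 148.1] 2169
```

View pics/w10.png

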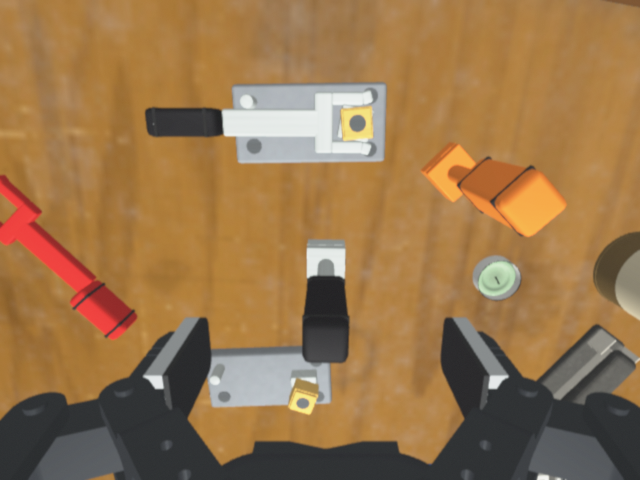

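Nut A top reads yaw 8.1° against foot 3.9°, so jam plus set is 1.50 rad: tight, with set at about 0.15–0.2. The driver stands on the desk at (600,16). Next I fetch the spanner from A.

arm_command --deltas "-1 -20 15 0 7;-1 -40 30 0 14;-1 -60 45 0 21;-1 -80 60 0 28;-1 -97.6 71 0 35;-1 -97.6 71 0 42;-1 -97.6 71 0 49;-1 -97.6 71 0 56;-1 -97.6 71 0 63;-1 -97.6 71 0 70;-1 -97.6 71 0 77;-1 -97.6 71 0 84"

```text
t: 19.7
tool_pos: [501.4, 125.3, 198.3]
ee_rot: [-0.072, -3.138, 0.001]
wrist_force: [-0.5, -0.0, 0.1]
gripper_width: 0.998
grip_force: 0.0
```

arm_command --deltas "-1 0 0 -20 6;-1 0 0 -60 6;-1 0 0 -100 6;-1 0 0 -130 6;-1 0 0 -130 6;-1 0 0 -130 6"

```text
t: 20.2
tool_pos: [499.4, 125.3, 67.5]
ee_rot: [0.083, -3.134, 0.002]
wrist_force: [0.7, 0.1, 0.6]
gripper_width: 0.998
grip_force: 0.0
```

```bash
python3 -c "
from h import *
pose()"
```

```text
t 20.2 tcp [499.4 125.3  67.5] yawY 93.0 q [ 0.12  0.23 -0.46  0.88 -0.    0.07] F [0.7 0.1 0.6] T [ 0.052 -0.025 -0.03 ] w 0.998 g 0.0
```

arm_command --deltas "-1 1.5 1.2 -20 0;-1 1.5 1.2 -38 0;-1 1.5 1.2 -46 0;-1 1.5 1.2 -46 0;1 1.5 1.2 -46 0;1 1.5 1.2 -46 0;1 1.5 1.2 -46 0;1 1.5 1.2 -46 0;1 1.5 1.2 -46 0;1 1.5 1.2 -46 0;1 1.5 1.2 -46 0;1 1.5 1.2 -46 0" --newtons 90

```text
t: 21.2
tool_pos: [504.2, 126.8, 24.8]
ee_rot: [-0.084, 3.14, -0.003]
wrist_force: [-2.6, -1.6, 4.6]
gripper_width: 0.21
grip_force: 88.1
```

```bash
python3 -c "
from h import *
pose()"
```

```text
t 21.2 tcp [504.2 126.8  24.8] yawY 93.1 q [ 0.12  0.29 -0.49  0.79 -0.    0.07] F [-2.6 -1.6  4.6] T [-0.498  0.147 -0.097] w 0.21 g 88.1
```

arm_command --deltas "1 0 0 0.7 0;1 -5 -0.3 0.7 0;1 -10 -0.7 0.7 0;1 -15 -1 0.7 0;1 -20 -1.4 0.7 0;1 -25 -1.7 0.7 0;1 -30 -2.1 0.7 0;1 -35 -2.4 0.7 0;1 -38 -2.6 0.7 0;1 -38 -2.6 0.7 0;1 -38 -2.6 20 0;1 -38 -2.6 55 0"

```text
t: 22.2
tool_pos: [459.4, 124.8, 74.8]
ee_rot: [0.085, -3.127, -0.001]
wrist_force: [0.1, -0.0, -1.1]
gripper_width: 0.211
grip_force: 89.6
```

```bash
python3 - <<'E'
from h import *
pose()
i,P,c=cap("side"); x,y,z=P[...,0],P[...,1],P[...,2]
m=(y>85)&(y<175)&(x>500)&(x<610)&(z>55)&(z<90)
for a in range(500,610,15):
    k=m&(x>=a)&(x<a+15)
    if k.sum(): p=P[k]; print(a,len(p),"z",p[:,2].min().round(1),p[:,2].max().round(1),"y",p[:,1].min().round(1),p[:,1].max().round(1))
E
```

```text
t 22.2 tcp [459.4 124.8  74.8] yawY 93.1 q [ 0.13  0.17 -0.53  0.89  0.    0.07] F [ 0.1 -0.  -1.1] T [0.015 0.052 0.04 ] w 0.211 g 89.6
500 37 z 63.2 72.9 y 110.6 132.7
515 43 z 63.6 72.4 y 112.5 136.7
530 55 z 61.6 73.3 y 104.2 150.8
545 64 z 60.8 72.4 y 104.7 151.4
560 63 z 60.7 72.0 y 103.8 153.5
575 34 z 60.9 71.2 y 105.2 151.1
```

```bash
python3 - <<'E'
from h import *
i,P,c=cap("top"); x,y,z=P[...,0],P[...,1],P[...,2]
m=(abs(x-553)<75)&(abs(y+108)<50)&(z>11)&(z<18)
m=cv2.morphologyEx(m.astype(np.uint8),cv2.MORPH_OPEN,np.ones((3,3)))>0; print("B",*rect(P,m))
m=(abs(x-586)<25)&(abs(y+105)<25)&(z>44)&(z<56); print("nutB",*rect(P,m))
m=(abs(x-505)<15)&(abs(y+96)<15)&(z>25)&(z<40); print("postB",*rect(P,m))
m=(abs(x-580)<75)&(abs(y-130)<50)&(z>11)&(z<18); print("A",*rect(P,m))
P=np.load("w1.npy")
E
```

```text
B [ 551.9 -109.1] [119.8  59.4] 5.8 [ 545.  -111.5   14.6] 794
nutB [ 586.4 -105.4] [21.8 21.9] 76.7 [ 586.3 -105.2   48.4] 103
postB [505.9 -96.1] [7.5 7.2] 62.6 [505.2 -96.1  34.3] 17
A [581.1 128.5] [120.6  58.3] 5.0 [594.7 115.6  14.6] 420
```

arm_command --deltas "1 -30 0 20 0;1 -60 -20 40 0;1 -65 -50 40 0;1 -65 -85 40 1;1 -65 -120 40 2;1 -65 -155 40 2.5;1 -65 -190 40 2.5;1 -65 -220 40 2.5;1 -50 -244 40 2.5;1 -24 -244 40 2.5;1 -24 -244 40 2.5;1 -24 -244 40 2.5"

```text
t: 23.3
tool_pos: [441.4, -118.5, 117.6]
ee_rot: [0.153, -3.136, -0.004]
wrist_force: [-1.0, 0.6, -1.7]
gripper_width: 0.212
grip_force: 89.6
```

```bash
python3 -c "
from h import *
pose()"
```

```text
t 23.3 tcp [ 441.4 -118.5  117.6] yawY 95.6 q [-0.4   0.08 -0.53  0.97  0.   -0.5 ] F [-1.   0.6 -1.7] T [ 0.02   0.104 -0.007] w 0.212 g 89.6
```

arm_command --deltas "1 -1.5 -0.8 -30 0;1 -1.5 -0.8 -55 0;1 -1.5 -0.8 -60 0;1 -1.5 -0.8 -60 0;1 -1.5 -0.8 -60 0"

```text
t: 23.72
tool_pos: [439.2, -118.9, 58.7]
ee_rot: [0.154, -3.136, -0.002]
wrist_force: [1.0, -0.2, -1.9]
gripper_width: 0.211
grip_force: 89.6
```

```bash
python3 - <<'E'
from h import *
pose()
i,P,c=cap("side"); x,y,z=P[...,0],P[...,1],P[...,2]
m=(y>-160)&(y<-60)&(x>480)&(x<600)&(z>38)&(z<66)
for a in range(480,600,15):
    k=m&(x>=a)&(x<a+15)
    if k.sum(): p=P[k]; print(a,len(p),"z",p[:,2].min().round(1),p[:,2].max().round(1),"y",p[:,1].min().round(1),p[:,1].max().round(1))
m=(abs(x-586)<18)&(abs(y+105)<20)&(z>31)&(z<50); p=P[m];print("nut",p.min(0).round(1),p.max(0).round(1))
m=(abs(x-553)<75)&(abs(y+108)<50)&(z>11)&(z<17); print("B",*rect(P,m))
cv2.imwrite("pics/s12.png",i)
E
```

```text
t 23.72 tcp [ 439.2 -118.9   58.7] yawY 95.6 q [-0.41  0.15 -0.59  0.83  0.   -0.51] F [ 1.  -0.2 -1.9] T [-0.015  0.045  0.009] w 0.211 g 89.6
480 73 z 46.8 57.5 y -127.6 -107.1
495 72 z 47.3 57.3 y -125.5 -101.2
510 95 z 46.6 58.3 y -135.0 -93.2
525 103 z 47.3 57.3 y -135.6 -89.1
540 102 z 46.1 57.6 y -133.5 -88.8
555 46 z 46.3 57.1 y -133.5 -86.1
570 46 z 38.5 48.6 y -119.5 -95.6
585 57 z 38.0 48.7 y -121.5 -97.3
nut [ 572.8 -121.5   31.1] [599.3 -95.6  48.7]
B [ 550.8 -110.8] [118.8  62.9] 5.3 [ 545.9 -115.2   12.8] 836
```

arm_command --deltas "1 0 0 -15 0;1 0 0 -26 0;1 0 0 -30.5 0;1 0 0 -30.5 0;1 0 0 -30.5 0;1 4 0.4 -30.5 0;1 8 0.8 -30.5 0;1 12 1.2 -30.5 0;1 16 1.6 -30.5 0;1 20 2 -30.5 0;1 24 2.4 -30.5 0;1 24 2.4 -30.5 0"

```text
t: 24.77
tool_pos: [465.6, -117.6, 28.5]
ee_rot: [-0.154, 3.137, -0.001]
wrist_force: [-0.1, 0.1, -2.0]
gripper_width: 0.212
grip_force: 89.6
```

```bash
python3 -c "
from h import *
pose()"
```

```text
t 24.77 tcp [ 465.6 -117.6   28.5] yawY 95.6 q [-0.38  0.23 -0.57  0.77  0.   -0.48] F [-0.1  0.1 -2. ] T [-0.038  0.049  0.039] w 0.212 g 89.6
```

arm_command --deltas "1 0 0.5 -1 0;1 3 0.8 -1 0;1 6 1.1 -1 0;1 9 1.4 -1 0;1 11.5 1.7 -1 0;1 11.5 1.7 -1 0;1 11.5 1.7 -1 0"

```text
t: 25.35
tool_pos: [476.0, -115.8, 27.4]
ee_rot: [-0.153, 3.138, -0.0]
wrist_force: [-0.9, -0.3, -2.4]
gripper_width: 0.212
grip_force: 89.6
```

```bash
python3 - <<'E'
from h import *
pose()
i,P,c=cap("side"); cv2.imwrite("pics/s13.png",cv2.resize(i[250:320,270:390],(800,466),interpolation=cv2.INTER_CUBIC))
E
```

```text
t 25.35 tcp [ 476.  -115.8   27.4] yawY 95.6 q [-0.37  0.24 -0.55  0.77 -0.   -0.47] F [-0.9 -0.3 -2.4] T [-0.013  0.103 -0.01 ] w 0.212 g 89.6
```

View pics/s13.png

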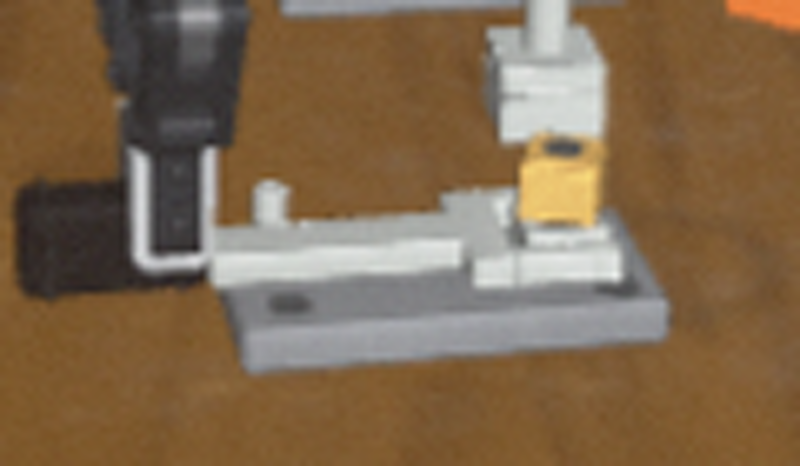

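Spanner B is fitted: jaw round the nut, shank beside the post. I release it and go to the driver.

arm_command --deltas "1 1 0 -1.5 0;1 1 0 -1.5 0;0.5 1 0 -1.5 0;-1 1 0 -1.5 0;-1 1 0 -1.5 0;-1 1 0 -1.5 0;-1 1 0 -1.5 0;-1 1 0 -1.5 0;-1 1 0 35 0;-1 1 0 75 0;-1 1 0 115 0;-1 1 0 155 0"

```text
t: 26.4
tool_pos: [476.1, -115.5, 183.9]
ee_rot: [0.153, -3.137, -0.001]
wrist_force: [0.9, -1.6, -1.1]
gripper_width: 0.999
grip_force: 0.0
```

arm_command --deltas "-1 20 22 15 -3;-1 45 48 20 -3;-1 70 75 20 -3;-1 95 100 20 -3;-1 124 132.5 20 -3;-1 124 132.5 20 -3;-1 124 132.5 20 -3;-1 124 132.5 20 -3"

```text
t: 27.07
tool_pos: [600.1, 16.8, 201.8]
ee_rot: [0.072, -3.139, 0.001]
wrist_force: [-0.8, 0.2, -0.2]
gripper_width: 1.0
grip_force: 0.0
```

```bash
python3 - <<'E'
from h import *
pose(); i,P,c=cap("wrist"); x,y,z=P[...,0],P[...,1],P[...,2]
m=(abs(x-600)<30)&(abs(y-16)<30)&(z>143)&(z<160); print("driver",*rect(P,m))
m=(abs(x-586)<25)&(abs(y+105)<25)&(z>44)&(z<56); print("nutB",*rect(P,m)) if m.sum()>9 else 0
m=(x>480)&(x<600)&(abs(y+110)<40)&(z>20)&(z<28); print("spanner top",*rect(P,m)) if m.sum()>9 else 0
m=(x>400)&(x<500)&(abs(y+115)<40)&(z>35)&(z<48); print("grip",*rect(P,m)) if m.sum()>9 else 0
m=(abs(x-553)<75)&(abs(y+108)<50)&(z>11)&(z<17); print("B",*rect(P,m)) if m.sum()>9 else 0
m=(abs(x-616)<25)&(abs(y-132)<25)&(z>44)&(z<60); print("nut A",*rect(P,m)) if m.sum()>9 else 0
E
```

```text
t 27.07 tcp [600.1  16.8 201.8] yawY 92.6 q [-0.08  0.25 -0.12  1.2  -0.   -0.13] F [-0.8  0.2 -0.2] T [ 0.033  0.009 -0.031] w 1.0 g 0.0
driver [599.4  16. ] [25.4 25.7] 2.3 [598.4  15.9 148.8] 2209
nutB [ 586.5 -105. ] [22.1 22.4] 73.6 [ 585.9 -104.1   47.2] 805
spanner top [ 541.4 -109.7] [119.9  45.5] 7.2 [ 540.7 -106.2   23.5] 4389
grip [ 468.7 -115.3] [37.2 20.9] 5.9 [ 468.6 -114.    40.8] 1843
B [ 545.5 -108.7] [132.4  60.3] 5.5 [ 542.9 -106.2   13.5] 5402
nut A [616.  132.1] [22.1 21.9] 8.8 [615.3 131.4  47.2] 725
```

arm_command --deltas "-1 -0.3 -0.6 -35 0;-1 -0.3 -0.6 -70 0;-1 -0.3 -0.6 -95 0;-1 -0.3 -0.6 -108 0;-1 -0.3 -0.6 -108 0;1 -0.3 -0.6 -108 0;1 -0.3 -0.6 -108 0;1 -0.3 -0.6 -108 0;1 -0.3 -0.6 -108 0;1 -0.3 -0.6 -108 0;1 -0.3 -0.6 -108 0;1 -0.3 -0.6 -108 0" --newtons 100

```text
t: 28.12
tool_pos: [601.9, 15.9, 96.0]
ee_rot: [-0.071, 3.138, -0.001]
wrist_force: [-0.2, -1.1, 5.8]
gripper_width: 0.292
grip_force: 98.2
```

```bash
python3 -c "
from h import *
pose()"
```

```text
t 28.12 tcp [601.9  15.9  96. ] yawY 92.6 q [-0.08  0.34 -0.25  0.98 -0.   -0.13] F [-0.2 -1.1  5.8] T [-0.261  0.017 -0.022] w 0.292 g 98.2
```

arm_command --deltas "1 0 0 20 0;1 0 0 50 0;1 0 0 75 -5;1 -4 -40 75 -12;1 -9 -80 75 -19;1 -13 -121 75 -19;1 -13 -121 75 -19;1 -13 -121 70 -19;1 -13 -121 70 -19;1 -13 -121 70 -19"

```text
t: 28.95
tool_pos: [586.6, -103.6, 163.2]
ee_rot: [-0.446, -3.107, -0.001]
wrist_force: [0.6, 0.1, -1.8]
gripper_width: 0.291
grip_force: 98.8
```

```bash
python3 - <<'E'
from h import *
pose(); sidechk(586,-105,(73,87),(33,42),0)
E
```

```text
t 28.95 tcp [ 586.6 -103.6  163.2] yawY 73.7 q [-0.28  0.27 -0.18  1.12  0.    0.  ] F [ 0.6  0.1 -1.8] T [ 0.052 -0.02  -0.047] w 0.291 g 98.8
sock 143 xmid 584.4 w 38.8 ymin -125.5
nut 60 xmid 585.8 w 26.5 ymin -121.2
```

arm_command --deltas "1 1.6 -1.2 0 0;1 1.6 -1.2 -8 0;1 1.6 -1.2 -15 0;1 1.6 -1.2 -15 0;1 1.6 -1.2 -15 0"

```text
t: 29.42
tool_pos: [588.2, -105.5, 148.1]
ee_rot: [-0.447, -3.107, -0.001]
wrist_force: [-0.1, -0.2, -1.7]
gripper_width: 0.289
grip_force: 98.8
```

```bash
python3 - <<'E'
from h import *
pose(); sidechk(586,-105,(58,70),(33,42),0)
E
```

```text
t 29.42 tcp [ 588.2 -105.5  148.1] yawY 73.6 q [-0.29  0.28 -0.2   1.09 -0.    0.  ] F [-0.1 -0.2 -1.7] T [ 0.002  0.014 -0.013] w 0.289 g 98.8
sock 111 xmid 585.8 w 40.5 ymin -127.1
nut 58 xmid 585.7 w 26.2 ymin -121.2
```

Aligned; seat it, slightly correcting y.

arm_command --deltas "1 0 0.5 -4 0;1 0 0.5 -7 0;1 0 0.5 -10 0;1 0 0.5 -13 0;1 0 0.5 -16 0;1 0 0.5 -18.5 0;1 0 0.5 -18.5 0;1 0 0.5 -18.5 0"

```text
t: 30.13
tool_pos: [588.8, -105.5, 130.6]
ee_rot: [-0.448, -3.109, -0.0]
wrist_force: [0.5, 0.2, -2.0]
gripper_width: 0.298
grip_force: 98.8
```

```bash
python3 -c "
from h import *
pose()"
```

```text
t 30.13 tcp [ 588.8 -105.5  130.6] yawY 73.6 q [-0.29  0.3  -0.22  1.05 -0.    0.  ] F [ 0.5  0.2 -2. ] T [ 0.003  0.005 -0.01 ] w 0.298 g 98.8
```

arm_command --deltas "1 0 0 0 -4;1 0 0 0 -8;1 0 0 0 -12;1 0 0 0 -16;1 0 0 0 -20;1 0 0 0 -24;1 0 0 0 -28;1 0 0 0 -32;1 0 0 0 -36;1 0 0 0 -40;1 0 0 0 -44;1 0 0 0 -48"

```text
t: 31.13
tool_pos: [588.2, -106.3, 130.8]
ee_rot: [-1.679, -2.655, 0.004]
wrist_force: [-1.6, -2.0, -0.7]
gripper_width: 0.295
grip_force: 98.8
```

```bash
python3 -c "
from h import *
pose()"
```

```text
t 31.13 tcp [ 588.2 -106.3  130.8] yawY 25.4 q [-0.29  0.3  -0.22  1.06 -0.    0.84] F [-1.6 -2.  -0.7] T [-0.513  0.451  0.171] w 0.295 g 98.8
```

arm_command --deltas "1 0 0 0 -3;1 0 0 0 -6;1 0 0 0 -9;1 0 0 0 -9;1 0 0 0 -9"

```text
t: 31.55
tool_pos: [588.2, -106.2, 130.8]
ee_rot: [-1.876, -2.519, 0.004]
wrist_force: [-2.4, -2.3, -0.8]
gripper_width: 0.289
grip_force: 98.8
```

```bash
python3 -c "
from h import *
pose()"
```

```text
t 31.55 tcp [ 588.2 -106.2  130.8] yawY 16.6 q [-0.29  0.3  -0.22  1.06 -0.    0.99] F [-2.4 -2.3 -0.8] T [-0.642  0.81   0.049] w 0.289 g 98.8
```

arm_command --deltas "1 0 0 0 -2;1 0 0 0 -4;1 0 0 0 -6;1 0 0 0 -6;1 0 0 0 -6"

```text
t: 31.97
tool_pos: [588.2, -106.2, 130.8]
ee_rot: [-2.005, -2.418, 0.004]
wrist_force: [-3.6, -2.9, 1.3]
gripper_width: 0.293
grip_force: 98.9
```

```bash
python3 -c "
from h import *
pose()"
```

```text
t 31.97 tcp [ 588.2 -106.2  130.8] yawY 10.7 q [-0.29  0.3  -0.22  1.06 -0.    1.1 ] F [-3.6 -2.9  1.3] T [-0.938  1.133  0.101] w 0.293 g 98.9
```

arm_command --deltas "1 0 0 0 -2;1 0 0 0 -4;1 0 0 0 -4"

```text
t: 32.22
tool_pos: [588.2, -106.2, 130.8]
ee_rot: [-2.09, -2.345, 0.004]
wrist_force: [-4.5, -3.5, 0.2]
gripper_width: 0.296
grip_force: 99.0
```

```bash
python3 -c "
from h import *
pose()"
```

```text
t 32.22 tcp [ 588.2 -106.2  130.8] yawY 6.6 q [-0.29  0.3  -0.22  1.06 -0.    1.17] F [-4.5 -3.5  0.2] T [-1.031  1.288  0.047] w 0.296 g 99.0
```

arm_command --deltas "1 0 0 0 -2;1 0 0 0 -3;1 0 0 0 -3"

```text
t: 32.47
tool_pos: [588.2, -106.1, 130.8]
ee_rot: [-2.149, -2.291, 0.004]
wrist_force: [-4.2, -3.2, 0.8]
gripper_width: 0.293
grip_force: 99.0
```

```bash
python3 -c "
from h import *
pose()"
```

```text
t 32.47 tcp [ 588.2 -106.1  130.8] yawY 3.6 q [-0.29  0.3  -0.22  1.06 -0.    1.22] F [-4.2 -3.2  0.8] T [-1.07   1.219  0.147] w 0.293 g 99.0
```

arm_command --deltas "1 0 0 0 -2;1 0 0 0 -2;1 0 0 0 -2"

```text
t: 32.72
tool_pos: [588.2, -106.2, 130.7]
ee_rot: [-2.188, -2.254, 0.004]
wrist_force: [-3.9, -2.8, 0.8]
gripper_width: 0.293
grip_force: 99.0
```

```bash
python3 -c "
from h import *
pose()"
```

```text
t 32.72 tcp [ 588.2 -106.2  130.7] yawY 1.7 q [-0.29  0.3  -0.22  1.06 -0.    1.26] F [-3.9 -2.8  0.8] T [-1.026  1.263  0.256] w 0.293 g 99.0
```

Torque is rising (stop at about 72°, as expected). A little more.

arm_command --deltas "1 0 0 0 -2;1 0 0 0 -2;1 0 0 0 -2"

```text
t: 32.97
tool_pos: [588.1, -106.2, 130.7]
ee_rot: [-2.227, -2.216, 0.004]
wrist_force: [-4.0, -3.9, 0.5]
gripper_width: 0.292
grip_force: 99.0
```

```bash
python3 -c "
from h import *
pose()"
```

```text
t 32.97 tcp [ 588.1 -106.2  130.7] yawY -0.3 q [-0.29  0.3  -0.22  1.06 -0.    1.29] F [-4.  -3.9  0.5] T [-1.13   1.26   0.416] w 0.292 g 99.0
```

arm_command --deltas "1 0 0 0 3;1 0 0 0 6;1 0 0 5 6;1 0 0 20 6;1 0 0 50 6;1 0 0 85 6;1 0 0 105 6;1 0 30 105 6;1 0 70 105 6;1 0 110 105 6;1 10 150 105 6;1 10 190 105 6"

```text
t: 33.97
tool_pos: [601.3, 87.5, 237.1]
ee_rot: [2.111, 2.325, 0.01]
wrist_force: [0.8, -0.1, -1.1]
gripper_width: 0.288
grip_force: 99.0
```

arm_command --deltas "1 5 40 0 0;1 10 80 0 0;1 15 120 0 0;1 20 160 0 0;1 22 200 0 0;1 22 207 0 0;1 22 207 0 0;1 22 207 0 0"

```text
t: 34.63
tool_pos: [621.1, 292.4, 236.1]
ee_rot: [-2.109, -2.328, -0.002]
wrist_force: [-0.8, -0.2, -1.2]
gripper_width: 0.29
grip_force: 98.9
```

```bash
python3 - <<'E'
from h import *
pose(); i,P,c=cap("top"); x,y,z=P[...,0],P[...,1],P[...,2]
m=(abs(x-586)<25)&(abs(y+105)<25)&(z>44)&(z<56); print("nutB",*rect(P,m))
m=(abs(x-553)<70)&(abs(y+108)<45)&(z>11)&(z<18); print("B",*rect(P,m))
m=(x>420)&(x<500)&(abs(y+115)<40)&(z>35)&(z<48); print("grip",*rect(P,m))
m=(abs(x-616)<25)&(abs(y-132)<25)&(z>44)&(z<56); print("nutA",*rect(P,m)) if m.sum()>9 else 0
i,P,c=cap("side"); x,y,z=P[...,0],P[...,1],P[...,2]
m=(abs(x-620)<45)&(abs(y-290)<50)&(z>60)&(z<73); p=P[m]; print("cup x",p[:,0].min(),p[:,0].max(),"ymin",p[:,1].min(),"ymax",p[:,1].max())
m=(abs(x-620)<45)&(abs(y-290)<50)&(z>100)&(z<155); p=P[m]; print("drv",p.min(0),p.max(0))
E
```

```text
t 34.63 tcp [621.1 292.4 236.1] yawY 5.7 q [0.35 0.38 0.13 1.32 0.   1.82] F [-0.8 -0.2 -1.2] T [-0.013 -0.015  0.055] w 0.29 g 98.9
nutB [ 586.6 -105.3] [21.9 21.2] 10.4 [ 586.3 -105.    48.3] 99
B [ 552.  -108.9] [119.6  60.3] 5.5 [ 546.3 -108.6   14.7] 674
grip [ 461.7 -115.2] [51.2 20.6] 5.0 [ 460.9 -114.7   42. ] 238
nutA [615.5 131.7] [21.8 21.7] 4.4 [615.6 132.   48.8] 96
cup x 581.2932326246424 651.8880200758234 ymin 248.77181492307182 ymax 331.46035783009347
drv [601.7734308  270.54458681 137.85033713] [635.48852494 311.87985497 154.80721847]
```

arm_command --deltas "1 -1.5 -1 0 0;1 -1.5 -1 -30 0;1 -1.5 -1 -60 0;1 -1.5 -1 -90 0;1 -1.5 -1 -115 0;1 -1.5 -1 -128 0;1 -1.5 -1 -132 0;1 -1.5 -1 -132 0;1 -1.5 -1 -132 0"

```text
t: 35.48
tool_pos: [620.9, 290.4, 105.5]
ee_rot: [2.111, 2.325, 0.004]
wrist_force: [0.3, -0.1, -1.0]
gripper_width: 0.292
grip_force: 99.0
```

```bash
python3 -c "
from h import *
pose()"
```

```text
t 35.48 tcp [620.9 290.4 105.5] yawY 5.5 q [ 0.34  0.46 -0.04  1.07  0.    1.82] F [ 0.3 -0.1 -1. ] T [-0.015 -0.025  0.043] w 0.292 g 99.0
```

arm_command --deltas "1 0 0 -1.5 0;1 0 0 -3 0;1 0 0 -4 0;1 0 0 -4 0;0.5 0 0 -4 0;-1 0 0 -4 0;-1 0 0 -4 0;-1 0 0 -4 0;-1 0 0 -4 0;-1 0 0 -4 0;-1 0 0 30 0;-1 0 0 65 0"

```text
t: 36.48
tool_pos: [616.8, 289.4, 165.9]
ee_rot: [-2.108, -2.324, 0.011]
wrist_force: [0.2, 0.5, 1.0]
gripper_width: 0.998
grip_force: 0.0
```

arm_command --deltas "-1 0 0 35 0;-1 0 0 50 0;-1 0 0 50 0;-1 0 0 50 0"

```text
t: 36.82
tool_pos: [620.4, 290.8, 220.4]
ee_rot: [2.109, 2.326, 0.004]
wrist_force: [0.3, 0.6, 0.5]
gripper_width: 0.998
grip_force: 0.0
```

```bash
python3 - <<'E'
from h import *
pose(); i,P,c=cap("wrist"); x,y,z=P[...,0],P[...,1],P[...,2]
m=(abs(x-620)<35)&(abs(y-290)<35)&(z>148)&(z<162); print("driver",*rect(P,m))
i,P,c=cap("side"); x,y,z=P[...,0],P[...,1],P[...,2]
m=(abs(x-620)<40)&(abs(y-292)<45)&(z>120)&(z<170); p=P[m]; print("drv",p.min(0),p.max(0))
i,P,c=cap("top"); x,y,z=P[...,0],P[...,1],P[...,2]
m=(x>420)&(x<500)&(abs(y+115)<40)&(z>35)&(z<48); print("grip",*rect(P,m))
E
```

```text
t 36.82 tcp [620.4 290.8 220.4] yawY 5.6 q [ 0.34  0.39  0.1   1.28 -0.    1.82] F [0.3 0.6 0.5] T [-0.03  -0.05  -0.047] w 0.998 g 0.0
driver [619.3 293.1] [25.8 25.1] 4.7 [619.1 294.1 153.8] 1974
drv [604.38840866 272.34546282 120.5196497 ] [631.52430142 306.31082993 154.82056017]
grip [ 461.6 -115.2] [51.3 20.4] 5.1 [ 461.1 -114.9   41.9] 237
```

arm_command --deltas "-1 -12 -30 0 7;-1 -25 -65 0 14;-1 -37 -100 0 21;-1 -49 -135 0 28;-1 -61 -170 0 35;-1 -73 -205 0 42;-1 -85 -240 0 49;-1 -98 -275 0 56;-1 -110 -310 0 63;-1 -122 -345 0 70;-1 -135 -375 0 77;-1 -147 -404.5 0 84"

```text
t: 37.97
tool_pos: [471.4, -113.0, 217.0]
ee_rot: [-0.061, -3.138, -0.002]
wrist_force: [0.9, -0.7, 0.2]
gripper_width: 1.003
grip_force: 0.0
```

arm_command --deltas "-1 0 0 -20 5.6;-1 0 0 -60 5.6;-1 0 0 -100 5.6;-1 0 0 -135 5.6;-1 0 0 -150 5.6;-1 0 0 -150 5.6;-1 0 0 -150 5.6"

```text
t: 38.55
tool_pos: [471.4, -111.2, 67.0]
ee_rot: [0.084, -3.136, -0.003]
wrist_force: [0.2, -1.1, 0.3]
gripper_width: 0.997
grip_force: 0.0
```

```bash
python3 -c "
from h import *
pose()"
```

```text
t 38.55 tcp [ 471.4 -111.2   67. ] yawY 93.1 q [-0.37  0.18 -0.52  0.87 -0.   -0.42] F [ 0.2 -1.1  0.3] T [-0.031  0.004  0.018] w 0.997 g 0.0
```

arm_command --deltas "-1 1.5 -2.5 -20 2;-1 1.5 -2.5 -38 2;-1 1.5 -2.5 -45 2;-1 1.5 -2.5 -45 2;1 1.5 -2.5 -45 2;1 1.5 -2.5 -45 2;1 1.5 -2.5 -45 2;1 1.5 -2.5 -45 2;1 1.5 -2.5 -45 2;1 1.5 -2.5 -45 2;1 1.5 -2.5 -45 2;1 1.5 -2.5 -45 2" --newtons 90

```text
t: 39.55
tool_pos: [475.4, -114.7, 24.6]
ee_rot: [-0.138, 3.138, -0.001]
wrist_force: [-2.4, -0.3, 6.5]
gripper_width: 0.207
grip_force: 88.2
```

```bash
python3 -c "
from h import *
pose()"
```

```text
t 39.55 tcp [ 475.4 -114.7   24.6] yawY 95.0 q [-0.37  0.25 -0.56  0.77 -0.   -0.46] F [-2.4 -0.3  6.5] T [-0.024  0.12  -0.116] w 0.207 g 88.2
```

arm_command --deltas "1 0 0 0.7 0;1 -5 -0.5 0.7 0;1 -10 -1 0.7 0;1 -15 -1.5 0.7 0;1 -20 -2 0.7 0;1 -25 -2.5 0.7 0;1 -30 -3 0.7 0;1 -35 -3.5 0.7 0;1 -38 -3.7 0.7 0;1 -38 -3.7 0.7 0;1 -38 -3.7 20 0;1 -38 -3.7 50 0"

```text
t: 40.55
tool_pos: [432.1, -116.8, 70.8]
ee_rot: [0.138, -3.128, -0.005]
wrist_force: [0.0, 0.0, -1.4]
gripper_width: 0.209
grip_force: 88.6
```

arm_command --deltas "1 0 -30 20 0;1 0 -65 20 0;1 0 -100 20 0;1 0 -115 20 0;1 0 -115 -10 0;1 0 -115 -35 0;1 0 -115 -50 0;1 0 -115 -58 0;1 0 -115 -58 0;1 0 -115 -58 0"

```text
t: 41.38
tool_pos: [436.2, -232.6, 15.3]
ee_rot: [0.139, -3.137, -0.002]
wrist_force: [-0.4, -0.1, -1.6]
gripper_width: 0.211
grip_force: 88.8
```

```bash
python3 - <<'E'
from h import *
pose()
i,P,c=cap("side"); x,y,z=P[...,0],P[...,1],P[...,2]
m=(y>-275)&(y<-190)&(x>470)&(x<600)&(z>3)&(z<40)
for a in range(470,600,20):
    k=m&(x>=a)&(x<a+20)
    if k.sum(): p=P[k]; print(a,len(p),"z",p[:,2].min().round(1),p[:,2].max().round(1))
E
```

```text
t 41.38 tcp [ 436.2 -232.6   15.3] yawY 95.1 q [-0.62  0.27 -0.55  0.75 -0.   -0.71] F [-0.4 -0.1 -1.6] T [ 0.019  0.065 -0.01 ] w 0.211 g 88.8
470 132 z 3.1 14.4
490 128 z 4.0 14.8
510 194 z 3.9 14.7
530 164 z 3.3 14.2
550 87 z 3.0 13.9
```

Bottom about 4 mm above the desk; lower, release, retreat and check everything.

arm_command --deltas "1 0 0 -2 0;1 0 0 -4 0;1 0 0 -4.5 0;1 0 0 -4.5 0;0.5 0 0 -4.5 0;-1 0 0 -4.5 0;-1 0 0 -4.5 0;-1 0 0 -4.5 0;-1 0 0 -4.5 0;-1 0 0 -4.5 0;-1 0 0 30 0;-1 0 0 70 0"

```text
t: 42.43
tool_pos: [433.9, -231.0, 83.6]
ee_rot: [0.139, -3.132, -0.008]
wrist_force: [1.0, -0.2, 0.6]
gripper_width: 1.0
grip_force: 0.0
```

arm_command --deltas "-1 0 0 40 0;-1 0 0 80 0;-1 0 0 120 0;-1 30 30 130 0;-1 60 60 130 0;-1 90 90 130 0;-1 110 110 130 0;-1 130 125 130 0;-1 130 125 130 0;-1 130 125 130 0;-1 130 125 130 0"

```text
t: 43.35
tool_pos: [566.3, -108.2, 215.4]
ee_rot: [0.139, -3.137, -0.0]
wrist_force: [0.7, 0.7, -0.5]
gripper_width: 1.003
grip_force: 0.0
```

```bash
python3 - <<'E'
from h import *
pose(); i,P,c=cap("wrist"); x,y,z=P[...,0],P[...,1],P[...,2]
def r(n,m): print(n,*rect(P,m)) if m.sum()>9 else print(n,"-")
r("nutB",(abs(x-586)<25)&(abs(y+105)<25)&(z>44)&(z<56)); r("footB",(abs(x-553)<75)&(abs(y+108)<50)&(z>11)&(z<17)); r("setB",(abs(x-586)<25)&(abs(y+105)<25)&(z>22)&(z<30))
i,P,c=cap("top"); x,y,z=P[...,0],P[...,1],P[...,2]
r("nutB",(abs(x-586)<25)&(abs(y+105)<25)&(z>44)&(z<56)); r("nutA",(abs(x-616)<25)&(abs(y-132)<25)&(z>44)&(z<56)); r("footA",(abs(x-580)<75)&(abs(y-130)<50)&(z>11)&(z<18))
s=(x>380)&(x<600)&(abs(y+232)<45); r("spanner flat",s&(z>5)&(z<18)); r("grip",s&(z>22)&(z<40)); print("max z",np.nanmax(z[s]))
r("driver",(abs(x-620)<35)&(abs(y-292)<35)&(z>140)&(z<170)); r("eraser",(abs(x-726)<40)&(abs(y+225)<40)&(z>5)&(z<20)); r("tea",(abs(x-754)<40)&(abs(y-6)<40)&(z>7)&(z<25))
E
```

```text
t 43.35 tcp [ 566.3 -108.2  215.4] yawY 95.1 q [-0.3   0.2  -0.16  1.21 -0.   -0.39] F [ 0.7  0.7 -0.5] T [ 0.014 -0.008  0.019] w 1.003 g 0.0
nutB [ 586.6 -105.2] [22.  21.8] 11.9 [ 585.8 -105.3   47.2] 658
footB [ 551.9 -108.6] [119.3  59.7] 5.5 [ 543.9 -109.7   13.5] 8016
setB [ 586.4 -105.3] [24.1 23.8] 86.7 [ 578.7 -105.9   26.1] 144
nutB -
nutA [616.5 132.2] [21.9 21.9] 10.0 [615.8 131.8  48.3] 98
footA [581.1 129.8] [120.1  59.8] 4.1 [576.5 129.1  14.6] 1141
spanner flat -
grip -Traceback (most recent call last):
  File "<stdin>", line 7, in <module>
    res = np.fmax.reduce(a, axis=axis, out=out, **kwargs)
ValueError: zero-size array to reduction operation fmax which has no identity
```

```bash
python3 - <<'E'
from h import *
i,P,c=cap("side"); x,y,z=P[...,0],P[...,1],P[...,2]
def r(n,m): print(n,*rect(P,m)) if m.sum()>9 else print(n,"-")
s=(x>380)&(x<600)&(abs(y+232)<50)
r("spanner flat",s&(z>6)&(z<18)); r("grip",s&(z>22)&(z<40))
for a in range(390,580,25):
    k=s&(z>5)&(x>=a)&(x<a+25); print(a,k.sum(),P[k][:,2].max().round(1) if k.any() else "")
r("driver",(abs(x-620)<40)&(abs(y-292)<45)&(z>125)&(z<170)); r("eraser",(abs(x-726)<40)&(abs(y+225)<40)&(z>5)&(z<20)); r("tea",(abs(x-754)<40)&(abs(y-6)<40)&(z>7)&(z<25))
i,P,c=cap("top"); x,y,z=P[...,0],P[...,1],P[...,2]; r("drv top",(abs(x-620)<40)&(abs(y-292)<40)&(z>145)&(z<170)); r("setA",(abs(x-616)<22)&(abs(y-132)<22)&(z>22)&(z<30))
E
```

```text
spanner flat [ 478.8 -231.6] [164.9  47.8] 5.7 [ 484.4 -234.     9.3] 789
grip [ 422.1 -235.1] [51.6 25.3] 6.5 [ 422.  -238.4   25.7] 261
390 198 29.0
415 274 29.0
440 168 28.0
465 124 10.2
490 119 10.4
515 188 10.8
540 142 310.1
565 31 290.4
driver [612.  285.3] [13.1 22.1] 2.7 [612.1 281.  131.3] 34
eraser [ 726.3 -225.7] [45.  22.6] 9.3 [ 725.9 -227.1    9. ] 214
tea [752.6   6.1] [41.5 35.8] 74.4 [753.1   6.8  10.7] 135
drv top [619.3 291.1] [25.9 26.6] 4.9 [618.2 290.5 154.4] 189
setA [616.4 131.4] [22.8 24. ] 79.8 [610.7 127.6  27.1] 21
```

```bash
python3 -c "
from h import *
print(ctrl.hand_in())"
```

```text
the job is handed in; nothing more can be done
None
```

I handed the job in at about 43 s; no verdict came back. There were two feet, and my last measurements put both jam nuts at the firm stop with the setting nuts within 0.35 rad (B about 0.15; A about 0.17, worked out from the jam nut's angle), the driver standing in the cup, the spanner flat on the desk, and the eraser and tea light unmoved.

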